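# Change the blade of a scraper head

### The job

Change the scraper blade: swing the red keeper arm clear of the bed, lift the rusty worn blade out of the holder and put it flat in the blue scrap tray, then lay the bright new blade flat and square on the bed with its notch over the brass locating pin, and swing the keeper arm fully shut over it. Set the new blade down rather than dropping it, and leave the tape roll, the marker and the yellow screwdriver where they are.

Things in the scene. Friction and masses are not known exactly. Their poses are not given: they have to be found in the camera images.
- holder: Blade holder (scraper head) fixed to the bench; origin on the bench under its middle; x along the bed towards the pin end, y left of that, z up. Green base plate 6 mm thick, x -65..85, y -30..30 mm. Aluminium bed rib x -45..50, only 26 mm wide (y -13..13), flat top at z = 30 mm: a blade overhangs it 9 mm on each side. Behind it, x 52..84, block and shank stub up to z = 30 mm.
- locating_pin (a point): Brass locating pin, 8 mm in diameter, upright on the bed at holder x = 42, y = 0 mm, from z = 30 to 37.5 mm, top chamfered. This point is on its axis at z = 33 mm, the mid-thickness height of a seated blade. Axes as the holder's.
- keeper_pivot (a point): Axis of the keeper arm's upright pivot post, at holder x = 25, y = 50 mm; this point is at z = 43 mm (mid-height of the arm). Post 14 mm in diameter, 54 mm tall, on a 6 mm thick ear of the base plate (x 7..43, out to y = 67 mm).
- keeper (a joint): Angle of the red keeper arm. 0 = fully shut (stop): it points along holder -y across the bed. Grows counter-clockwise from above, swinging towards holder +x; 1.57 points along +x, clear of the bed; stop at 1.75. Stays where left, friction about 0.7 N at the handle. Arm 14 mm wide, z = 39..47 mm: passes 3 mm above a seated blade and just over the pin.
- keeper_handle (a point): Upright round black handle on the keeper arm, 85 mm from the pivot axis, 13 to 15 mm in diameter, from z = 47 (top of the arm) to 85 mm above the bench. This point is its axis half-way up, z = 66 mm.
- worn_blade_mid (a point): Rusty brown worn blade with one broken corner, 110 x 44 x 6 mm, 0.2 kg. Point: centre of the blade, half-way through its thickness. Its x axis runs along its length to the notched end, z up. It starts lying on the bed, notch over the pin, under the shut keeper arm.
- new_blade_mid (a point): Bright steel new blade, 120 x 44 x 6 mm, 0.24 kg. Point: mid-thickness, mid-width, 65 mm from the ground cutting end and 55 mm from the notched end. x axis along its length to the notched end, z up. Starts bevel up on a wooden rest (rib 26 wide, 80 long, 30 mm high, on a 100 x 60 x 5 mm foot), roughly along the rib, overhanging it on both sides.
- new_blade_notch (a point): Point in the open U-shaped notch of the new blade, on the centre line, 47 mm from new_blade_mid along the blade's +x, mid-thickness. The notch is 12 mm wide and 16 mm deep from the end (root 39 mm from new_blade_mid): 2 mm play on either side of the pin. This point belongs over the pin.
- scrap_tray: Blue open tray, fixed, 190 x 150 x 22 mm outside, walls and floor 4 mm. Origin: centre of its underside; x along its 190 mm side, z up.
- tape_roll: Roll of black tape lying flat, 68 mm wide, 19 mm high; to be left alone. Origin: centre of underside.
- marker: Paint marker lying on the bench, 120 x 16 mm, along its y; to be left alone.
- screwdriver_yel: Screwdriver with yellow handle, 170 x 27 x 25 mm, along its y; to be left alone.
Things that resemble listed ones, but are neither listed nor needed, are in the scene too. Of the things that look like the holder, the smaller one is meant.

How it is judged:
By the outcome, as a careful person would: the job done as asked, in the order asked, and still so for the second after the job is handed in, with the robot touching nothing.
It also fails if it takes over 72 s, if anything falls off the work surface, if the arm or the gripper's body presses on something with over 40 N, if the wrist force passes 120 N, or if a joint passes its speed limit or range.

### The arm

A 6-joint arm with a two-finger parallel gripper is mounted at the origin on the work surface; the furniture and walls round the work are solid. World frame = base frame: x ahead of the robot, y to its left, z up, the work surface at z = 0. Lengths are in m, angles in rad, forces in N, time in s.
With the tool pointing down it reaches from about 0.35 to 0.85 m from the base axis. Payload 8.1 kg.
Tool frame: the origin (TCP) lies on the mounting face of the last link; the fingertips stand 186 mm ahead of it and the grasp point (between the pads) lies 167 mm ahead of it; y points along the fingers, x is the direction in which the jaws open and shut, and the axes are right-handed (so a half turn about y gives the same grasp; the last joint's range is limited). The gripper opens to 93 mm and grips with 3 to 60 N. Pads are 15 mm wide; open, the fingers measure 128 mm over their backs; the gripper's body (75 mm by 188 mm) begins 65 mm behind the grasp point.
Start: joints at [1.2, 0.13, 1.488, -0, 1.523, -0.085], TCP at [0.169, 0.576, 0.405] pointing down, gripper open.
Joint ranges: [-2.96, 2.96], [-0.89, 2.26], [0.02, 2.5], [-1.34, 4.48], [0, 2.73], [-2.66, 2.66]. Speed limits (rad/s): [2.39, 2.39, 2.79, 3.14, 3.14, 3.14].

### API

Orientations are given as a rotation vector (axis times angle).
In Python, from plant import robot, imaging gives the robot as it stands.
- The arm moves only by the shell command python3 -m inch 'ROWS' [OPENING] [FORCE]. ROWS is JSON, a list of rows, each an object of numbers: "x", "y", "z": the shift along the tool's x, y, z in mm; "twist": the turn about the tool's y in rad. In form: [{"x": .., "y": .., "z": .., "twist": ..}, ...]. A call has 1 to 12 rows; each row shifts and turns the commanded pose from where the row before left it, along the tool's axes as they then stand; what a row does not reach is not made up. A row lasts 1/10 s, in which the tool goes at most 50 mm and 8.59 degrees, less where a joint would pass 70% of its speed; a pose out of reach is approached as far as the arm can. A call with a gripper value outside its range is refused whole. OPENING is the gripper command: -1 is shut, 1 is fully open, values between are in proportion, set as the call begins (- or left out, the last holds). The fingers move at their own pace and stop on an object; FORCE is the grip in N (left out, the last holds). Time passes only in rows, so rows that do not move let the fingers close. It gives the time, the measured TCP pose, the force and the opening at its end, in the units of the state.
- robot.read_state(): the state, without advancing time (a new reading comes with each control period).
- imaging.read_camera(name): name is "side" or "top" or "wrist"; returns a dict with "color" (480x640x3 uint8, red, green, blue), "depth" (480x640 float32, m along the optical axis (not along the pixel's ray), 0 where there is no reading), "fx", "fy", "cx", "cy" (pixels), "rvec" (rotation vector, rad) and "tvec" (3), from world to camera coordinates, as OpenCV has them; the wrist camera has in their place "tool_from_camera" (4x4, takes a point from camera to tool coordinates, whose origin is the TCP and whose axes are the tool frame's). Camera axes: x right, y down, z forward; pixel columns grow to the right and rows downward; lengths in m; the calibration is good to about 2 mm. A picture is of the moment at which its call begins: read the wrist's pose just before it.
- robot.close_job(): hands the job in, once; it reports no verdict.
The state is a dict: "t": time; "q": joint angles; "dq": joint speeds; "joint_torque": joint torques, N m; "tool_pos": TCP position; "orientation": TCP orientation; "force": force on the tool from outside, world axes, zero at the start; "wrist_torque": the same for the moment, N m; "opening": finger opening in m.
Only numpy, scipy, OpenCV 4.12 (cv2) and the standard library are available. Lean on these libraries where they do the work, as an engineer would, in place of code of your own. Each camera call takes 0.05 s, during which the arm holds its last target.

## Working session

There is one attempt and no reset: what is moved stays moved. The work goes in short steps, Python scripts to look and compute and a shell command to move; the robot and the scene stay as the last step left them, time stands still between calls to the robot, and variables do not carry over. Pictures are saved under pics/ and viewed, and the job is handed in when it is done.

```bash
ls; mkdir -p pics
cat > h.py <<'E'
import numpy as np, cv2
from scipy.spatial.transform import Rotation as R
from plant import robot, imaging
def snap(n,f):
    s=robot.read_state(); c=imaging.read_camera(n); cv2.imwrite(f'pics/{f}.png',c['color'][:,:,::-1])
    if n=='wrist':
        T=np.eye(4);T[:3,:3]=R.from_rotvec(s['orientation']).as_matrix();T[:3,3]=s['tool_pos']
        W=T@np.array(c['tool_from_camera'])
    else:
        M=np.eye(4);M[:3,:3]=R.from_rotvec(np.ravel(c['rvec'])).as_matrix();M[:3,3]=np.ravel(c['tvec']);W=np.linalg.inv(M)
    np.savez(f'pics/{f}.npz',d=c['depth'],k=[c['fx'],c['fy'],c['cx'],c['cy']],W=W,c=c['color'])
    return s
def load(f): return np.load(f'pics/{f}.npz')
def ray(f,u,v,z):
    "intersect pixel ray with world plane z"
    a=load(f);k=a['k'];W=a['W'];d=W[:3,:3]@np.array([(u-k[2])/k[0],(v-k[3])/k[1],1]);o=W[:3,3]
    return o+d*(z-o[2])/d[2]
def dep(f,u,v):
    a=load(f);k=a['k'];W=a['W'];z=a['d'][int(v),int(u)]
    return W[:3,:3]@(np.array([(u-k[2])/k[0],(v-k[3])/k[1],1])*z)+W[:3,3]
def proj(f,p):
    a=load(f);k=a['k'];W=a['W'];c=W[:3,:3].T@(np.array(p)-W[:3,3]);return k[0]*c[0]/c[2]+k[2],k[1]*c[1]/c[2]+k[3]
def crop(f,x0,y0,x1,y1,s,o):
    im=load(f)['c'][y0:y1,x0:x1,::-1];cv2.imwrite(f'pics/{o}.png',cv2.resize(im,None,fx=s,fy=s,interpolation=cv2.INTER_CUBIC))
E
python3 - <<'E'
from h import *
print(snap('top','top0'));snap('side','side0');snap('wrist','wr0')
E
```

```text
pics
{'t': 0.0, 'q': array([ 1.19957007e+00,  1.31162391e-01,  1.48927246e+00,  2.99492936e-05,
        1.52298891e+00, -8.53946554e-02]), 'dq': array([ 0.00012168, -0.00156971,  0.00103199, -0.00070309,  0.00126858,
        0.00040946]), 'joint_torque': array([ 1.72990018e-03, -5.59855092e+01, -4.91744757e+01,  7.68740731e-02,
        3.54268891e-02, -1.62274505e-04]), 'tool_pos': array([0.16906118, 0.57545458, 0.40369015]), 'orientation': array([-1.33193161, -0.99493687,  0.99754734]), 'force': array([0.2228712 , 0.61595965, 0.11775944]), 'wrist_torque': array([ 0.03067441, -0.04850996,  0.00351001]), 'opening': 0.09301098452614068}
```

View pics/top0.png

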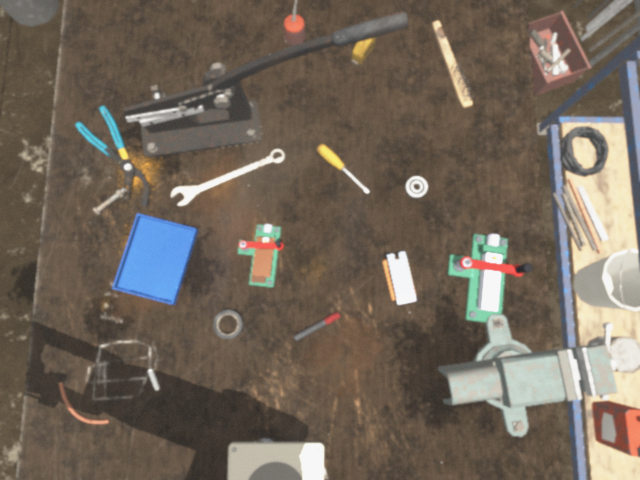

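View pics/side0.png

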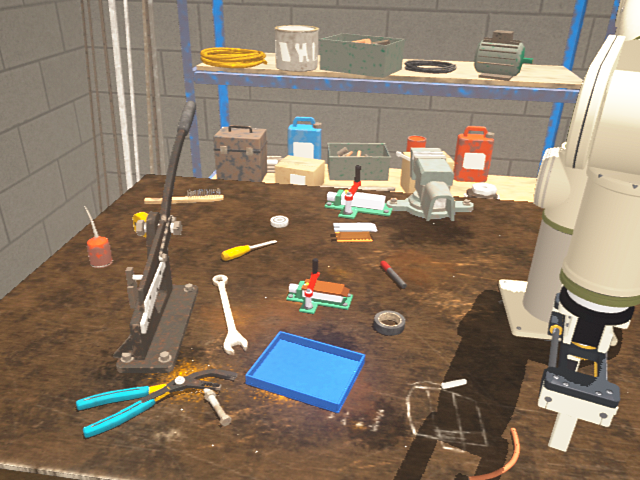

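Run:
```python
from h import *
s=robot.read_state();print(R.from_rotvec(s['orientation']).as_matrix().round(3))
for f in('top0','side0'):
    a=load(f);print(a['k'],a['W'].round(3))
```

```text
[[ 0.282 -0.001 -0.959]
 [ 0.959 -0.001  0.282]
 [-0.001 -1.     0.   ]]
[477.45538283 477.45538283 320.69178646 246.46951007] [[ 0.004 -0.987  0.161  0.375]
 [-1.    -0.006 -0.015 -0.084]
 [ 0.016 -0.161 -0.987  1.164]
 [ 0.     0.     0.     1.   ]]
[547.56376857 547.56376857 317.7985488  244.52289686] [[-0.99  -0.083  0.114  0.411]
 [-0.139  0.469 -0.872  1.119]
 [ 0.019 -0.879 -0.476  0.735]
 [ 0.     0.     0.     1.   ]]
```

Run:
```python
from h import *
crop('top0',225,210,305,300,6.5,'c1');crop('top0',370,240,430,310,8,'c2');crop('top0',100,200,210,310,5,'c3')
for n,u,v,z in [('pivot',244,245,.05),('handle',281,246,.085),('tray',155,258,.01),('new',400,278,.036),('bed',264,262,.036),('big',488,275,.036)]:
    print(n,ray('top0',u,v,z).round(3),dep('top0',u,v).round(3))
```

```text
pivot [0.56 0.08 0.05] [0.561 0.08  0.046]
handle [ 0.553 -0.01   0.085] [ 0.559 -0.007  0.044]
tray [0.533 0.3   0.01 ] [0.534 0.302 0.004]
new [ 0.485 -0.29   0.036] [ 0.486 -0.291  0.035]
bed [0.522 0.033 0.036] [0.522 0.033 0.038]
big [ 0.494 -0.501  0.036] [ 0.493 -0.498  0.043]
```

View pics/c1.png

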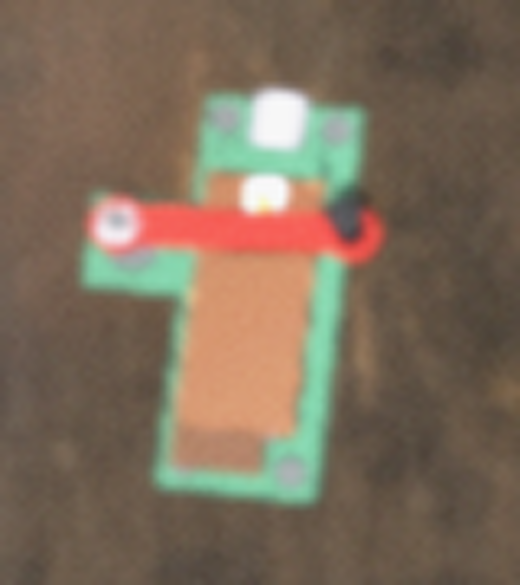

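View pics/c2.png

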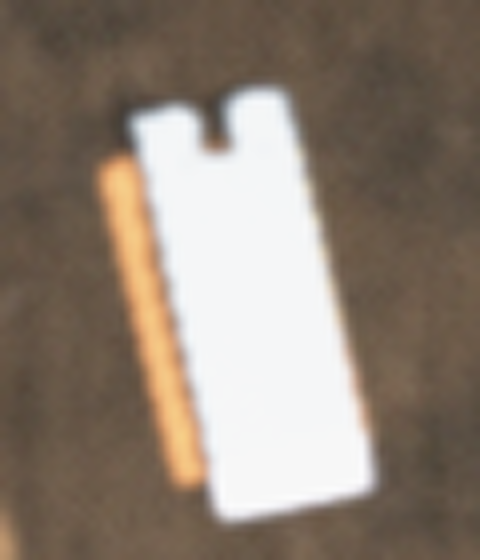

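View pics/c3.png

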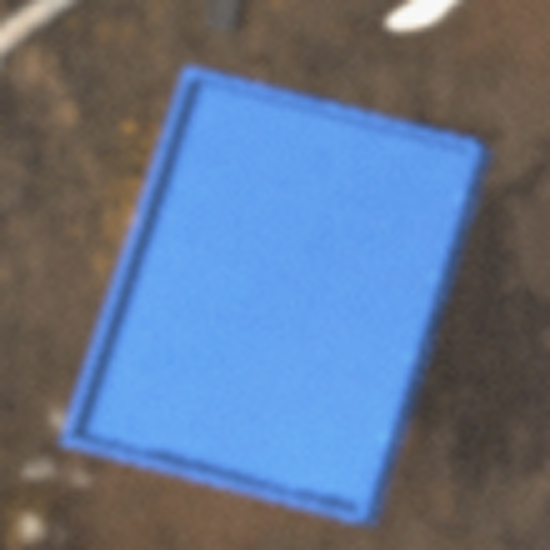

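```bash
cat >> h.py <<'E'
def go(p,yaw,s=None):
    "whole-move shift in the present tool axes (mm) and twist (rad) to bring TCP to p, tool-x to yaw(deg)"
    s=s or robot.read_state();M=R.from_rotvec(s['orientation']).as_matrix()
    y=np.degrees(np.arctan2(M[1,0],M[0,0]));d=(yaw-y+180)%360-180
    print('t',round(s['t'],2),'pos',s['tool_pos'].round(4),'yaw',y.round(2),'q6',s['q'][5].round(2),'shift',(M.T@(np.array(p)-s['tool_pos'])*1000).round(1),'twist',-np.radians(d).round(4))
E
python3 - <<'E'
from h import *
a=load('wr0');c=imaging.read_camera('wrist');print(c['tool_from_camera'],a['k'])
def q(u,v):return ray('top0',225+u/6.5,210+v/6.5,.006)
for p in [(205,95),(365,108),(157,488),(318,503)]:print(q(*p).round(4))
go((.53,-.0,.40),-6)
E
```

```text
[[ 9.99999828e-01  3.82838307e-04 -4.43470772e-04 -2.65606272e-04]
 [ 5.27776502e-04 -2.60073334e-01  9.65588723e-01  1.96228886e-02]
 [ 2.54329430e-04 -9.65588792e-01 -2.60073491e-01  7.24427062e-02]
 [ 0.00000000e+00  0.00000000e+00  0.00000000e+00  1.00000000e+00]] [386.94673221 386.94673221 320.48259102 241.82168686]
[0.6187 0.0567 0.006 ]
[ 0.6141 -0.0042  0.006 ]
[0.4692 0.0707 0.006 ]
[0.4639 0.0108 0.006 ]
t 0.2 pos [0.1691 0.5755 0.4041] yaw 73.63 q6 -0.09 shift [-450.5    4.6 -508.5] twist 1.3898
```

```bash
python3 -m inch '[{"x":-29,"z":-35,"y":4},{"x":-29,"z":-35,"y":4},{"x":-29,"z":-35,"y":4},{"x":-29,"z":-35,"y":4},{"x":-29,"z":-35,"y":4},{"x":-29,"z":-35,"y":4},{"x":-29,"z":-35,"y":4},{"x":-29,"z":-35,"y":4},{"x":-29,"z":-35,"y":4},{"x":-29,"z":-35,"y":4},{"x":-29,"z":-35,"y":4},{"x":-29,"z":-35,"y":4}]'; python3 -m inch '[{"x":-29,"z":-35,"y":4},{"x":-29,"z":-35,"y":4},{"twist":0.14,"y":5},{"twist":0.14,"y":5},{"twist":0.14,"y":5},{"twist":0.14,"y":5},{"twist":0.14,"y":5},{"twist":0.14,"y":5},{"twist":0.14,"y":5},{"twist":0.14,"y":5},{"twist":0.14,"y":5},{"twist":0.13,"y":3}]'
python3 - <<'E'
from h import *
snap('wrist','wr1');go((.53,0,.3),-5.3)
E
```

```text
t 0.25 pos [0.1691 0.5756 0.4043] yaw 73.63 q6 -0.09 shift [-450.4  104.6 -508.5] twist 1.3775$[0]: bad value
$[0]: bad value
```

View pics/wr1.png

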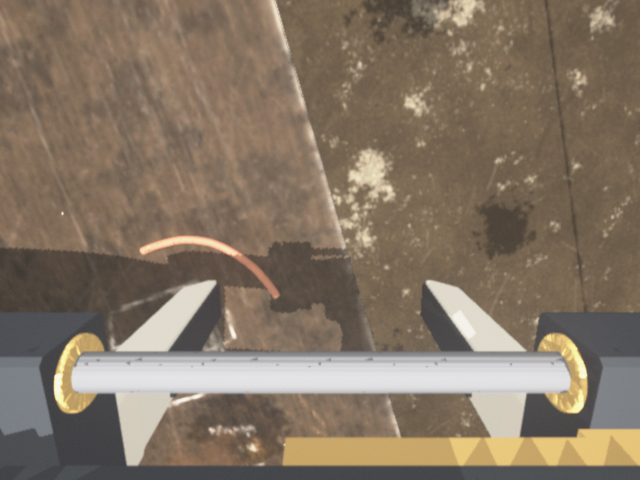

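```bash
python3 -m inch '[{"x":-31,"y":0,"z":-34,"twist":0},{"x":-31,"y":4,"z":-34,"twist":0},{"x":-31,"y":4,"z":-34,"twist":0},{"x":-31,"y":4,"z":-34,"twist":0},{"x":-31,"y":4,"z":-34,"twist":0},{"x":-31,"y":4,"z":-34,"twist":0},{"x":-31,"y":4,"z":-34,"twist":0},{"x":-31,"y":4,"z":-34,"twist":0},{"x":-31,"y":4,"z":-34,"twist":0},{"x":-31,"y":4,"z":-34,"twist":0},{"x":-31,"y":4,"z":-34,"twist":0},{"x":-31,"y":4,"z":-34,"twist":0}]'; python3 -m inch '[{"x":-31,"y":4,"z":-34,"twist":0},{"x":-31,"y":4,"z":-34,"twist":0},{"x":-31,"y":4,"z":-34,"twist":0},{"x":0,"y":0,"z":0,"twist":0.14},{"x":0,"y":0,"z":0,"twist":0.14},{"x":0,"y":0,"z":0,"twist":0.14},{"x":0,"y":0,"z":0,"twist":0.14},{"x":0,"y":0,"z":0,"twist":0.14},{"x":0,"y":0,"z":0,"twist":0.14},{"x":0,"y":0,"z":0,"twist":0.14},{"x":0,"y":0,"z":0,"twist":0.14},{"x":0,"y":0,"z":0,"twist":0.14}]';python3 -m inch '[{"x":0,"y":0,"z":0,"twist":0.12},{"x":0,"y":0,"z":0,"twist":0}]'
python3 - <<'E'
from h import *
snap('wrist','wr2');go((.53,0,.3),-5.3)
E
```

```text
t: 1.45
tool_pos: [0.4563, 0.1019, 0.3608]
orientation: [-1.331, -0.997, 0.996]
force: [1.3, 0.6, 0.1]
opening: 0.0928
t: 2.65
tool_pos: [0.5273, -0.0142, 0.3486]
orientation: [-1.571, -0.015, 0.015]
force: [-0.2, -0.3, -0.1]
opening: 0.0925
t: 2.85
tool_pos: [0.5273, -0.0143, 0.3487]
orientation: [-1.569, 0.076, -0.076]
force: [0.4, 0.4, -0.6]
opening: 0.0931
t 2.9 pos [ 0.5273 -0.0142  0.3487] yaw -5.29 q6 -0.03 shift [ 1.4 48.7 14.4] twist 0.0001
```

View pics/wr2.png

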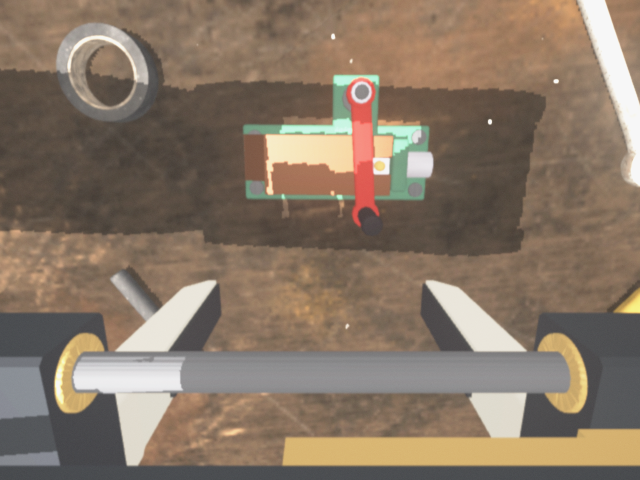

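Run:
```python
from h import *
crop('wr2',230,65,450,250,3.6,'c4')
```

```text
(no output)
```

View pics/c4.png

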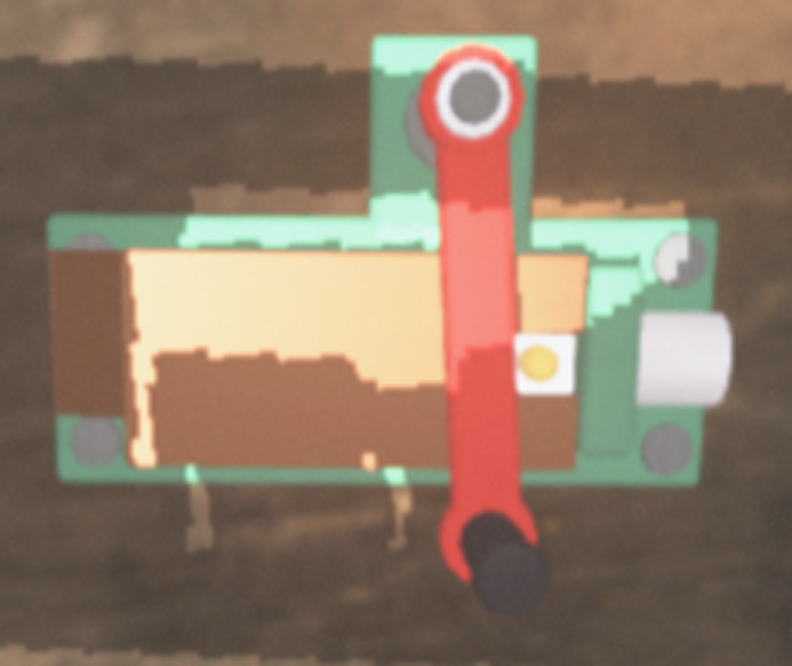

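Run:
```python
from h import *
def q(u,v,z):return ray('wr2',230+u/3.6,65+v/3.6,z)
P={'piv':(475,97,.054),'pin':(538,363,.0375),'hand':(510,577,.085),'TL':(48,215,.006),'TR':(717,220,.006),'BL':(58,482,.006),'BR':(697,487,.006)}
W={k:q(*v) for k,v in P.items()}
for k in W:print(k,W[k].round(4))
# holder fit: known local coords
L={'piv':(25,50),'pin':(42,0),'TL':(-65,30),'TR':(85,30),'BL':(-65,-30),'BR':(85,-30)}
A=np.array([L[k] for k in L])/1000.;B=np.array([W[k][:2] for k in L])
a=A.mean(0);b=B.mean(0);U,S,Vt=np.linalg.svd((A-a).T@(B-b));Rm=(U@Vt).T
th=np.degrees(np.arctan2(Rm[1,0],Rm[0,0]));o=b-Rm@a
print('yaw',th,'o',o);print(((A@Rm.T+o)-B).round(4))
h=W['hand'][:2];print('handle local',(Rm.T@(h-o)).round(4), 'tophandle expected',Rm@[.025,-.035]+o)
print(dep('wr2',230+48/3.6+15,65+300/3.6))
```

```text
piv [0.564  0.0837 0.054 ]
pin [0.5752 0.0328 0.0375]
hand [ 5.614e-01 -4.000e-04  8.500e-02]
TL [0.4732 0.0729 0.006 ]
TR [0.621  0.0575 0.006 ]
BL [0.4667 0.0136 0.006 ]
BR [ 0.615  -0.0019  0.006 ]
yaw -5.958892876020103 o [0.53390963 0.03667679]
[[-0.0001  0.0001]
 [ 0.0005 -0.0005]
 [-0.0008  0.0003]
 [ 0.0006  0.0002]
 [-0.0005 -0.    ]
 [ 0.0004 -0.0001]]
handle local [ 0.0312 -0.0341] tophandle expected [ 0.55514103 -0.00072947]
[0.48743632 0.05393949 0.03641817]
```

Run:
```python
from h import *
def q(u,v,z):return ray('wr2',230+u/3.6,65+v/3.6,z)
t=np.radians(-5.96);Rm=np.array([[np.cos(t),-np.sin(t)],[np.sin(t),np.cos(t)]]);o=np.array([.5339,.0367])
for u,v,z in [(489,538,.047),(475,97,.047),(510,577,.085),(475,200,.047),(486,480,.047)]:print(Rm.T@(q(u,v,z)[:2]-o))
go((.5595,-.0003,.070+.167),-4)
```

```text
[ 0.03166351 -0.03442859]
[0.02577596 0.0506273 ]
[ 0.03116385 -0.03408732]
[0.02643574 0.0319597 ]
[ 0.03059745 -0.02243596]
t 2.9 pos [ 0.5273 -0.0142  0.3487] yaw -5.29 q6 -0.03 shift [ 30.8 111.7  16.8] twist -0.0226
```

```bash
python3 -m inch '[{"x":17,"y":10,"z":8,"twist":0},{"x":16,"y":30,"z":9,"twist":-0.061},{"x":0,"y":35,"z":0,"twist":0},{"x":0,"y":34,"z":0,"twist":0},{"x":0,"y":0,"z":0,"twist":0},{"x":0,"y":0,"z":0,"twist":0}]'
python3 - <<'E'
from h import *
snap('wrist','wr3');snap('side','side3');go((.5614,-.0006,.240),-1.8);crop('side3',250,240,400,330,5,'c5')
E
```

```text
t: 3.5
tool_pos: [0.5616, -0.0004, 0.2398]
orientation: [-1.571, 0.026, -0.024]
force: [-0.1, 0.4, 0.3]
opening: 0.0928
t 3.6 pos [ 0.5628 -0.0006  0.2422] yaw -1.88 q6 -0.06 shift [-1.4  2.2 -0.1] twist -0.0015
```

View pics/wr3.png

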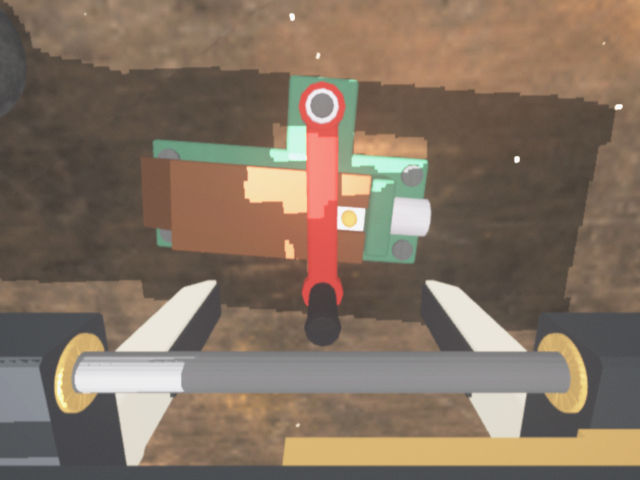

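View pics/c5.png

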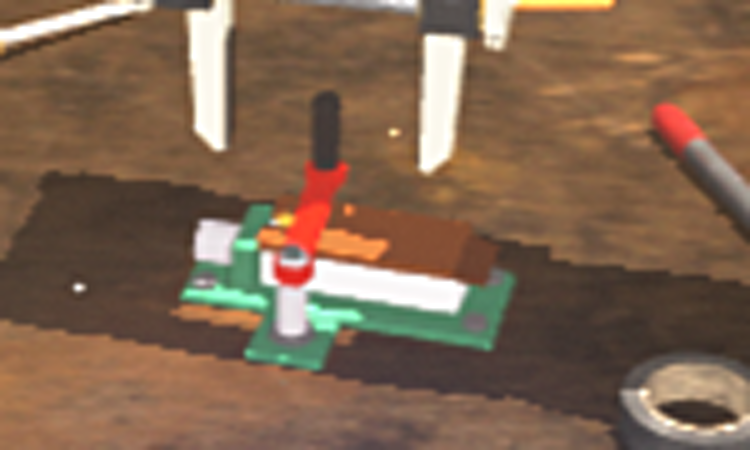

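```bash
python3 -m inch '[{"x":0,"y":0,"z":0,"twist":0},{"x":0,"y":0,"z":0,"twist":0},{"x":0,"y":0,"z":0,"twist":0},{"x":0,"y":0,"z":0,"twist":0},{"x":0,"y":0,"z":0,"twist":0},{"x":0,"y":0,"z":0,"twist":0},{"x":0,"y":0,"z":0,"twist":0},{"x":0,"y":0,"z":0,"twist":0}]' -1 15
```

```text
t: 4.4
tool_pos: [0.5618, -0.0005, 0.2396]
orientation: [-1.571, 0.027, -0.027]
force: [0.5, 0.1, 0.0]
opening: 0.0337
```

```bash
python3 -m inch '[{"x":0,"y":0,"z":0,"twist":0},{"x":0,"y":0,"z":0,"twist":0},{"x":0,"y":0,"z":0,"twist":0},{"x":0,"y":0,"z":0,"twist":0}]'
python3 - <<'E'
from h import *
for i in range(1):print(robot.read_state()['wrist_torque'],robot.read_state()['tool_pos'])
snap('wrist','wr4')
E
```

```text
t: 4.8
tool_pos: [0.5618, -0.0004, 0.2397]
orientation: [-1.571, 0.027, -0.027]
force: [0.6, -0.5, -0.3]
opening: 0.0132
[-0.06967108 -0.0015373  -0.03216546] [ 5.61825027e-01 -4.45720353e-04  2.39706267e-01]
```

View pics/wr4.png

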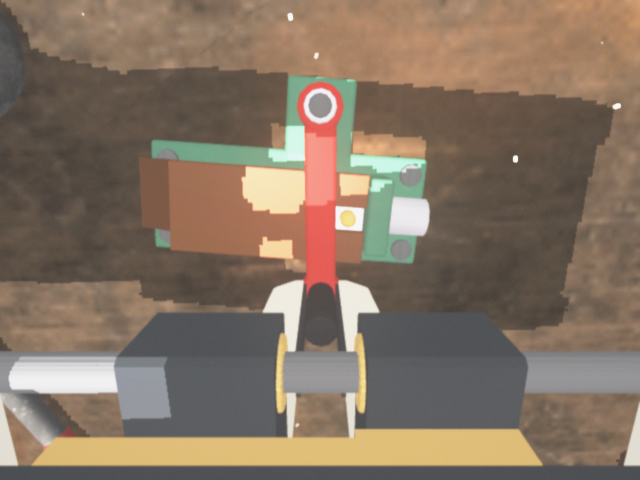

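```bash
python3 -m inch '[{"x":8.5,"y":0,"z":0.4,"twist":-0.1},{"x":8.5,"y":0,"z":0.4,"twist":-0.1},{"x":8.5,"y":0,"z":0.4,"twist":-0.1},{"x":8.5,"y":0,"z":0.4,"twist":-0.1},{"x":8.5,"y":0,"z":0.4,"twist":-0.1},{"x":8.5,"y":0,"z":0.4,"twist":-0.1}]'; python3 -m inch '[{"x":8.5,"y":0,"z":0.4,"twist":-0.1},{"x":8.5,"y":0,"z":0.4,"twist":-0.1},{"x":8.5,"y":0,"z":0.4,"twist":-0.1},{"x":8.5,"y":0,"z":0.4,"twist":-0.1},{"x":8.5,"y":0,"z":0.4,"twist":-0.1},{"x":8.5,"y":0,"z":0.4,"twist":-0.1},{"x":8.5,"y":0,"z":0.4,"twist":-0.1},{"x":8.5,"y":0,"z":0.4,"twist":-0.1},{"x":8.5,"y":0,"z":0.4,"twist":-0.1}]'
python3 - <<'E'
from h import *
snap('wrist','wr5');go((.5614,-.0006,.240),-1.8)
E
```

```text
t: 5.45
tool_pos: [0.6105, 0.0129, 0.2396]
orientation: [-1.524, -0.446, 0.447]
force: [-2.5, 2.6, 1.0]
opening: 0.0133
t: 6.35
tool_pos: [0.6494, 0.0758, 0.2397]
orientation: [-1.254, -1.134, 1.136]
force: [-5.3, -0.0, 3.3]
opening: 0.0131
t 6.4 pos [0.6494 0.077  0.2397] yaw 84.62 q6 -1.44 shift [-85.5  -0.3  80.3] twist 1.5083
```

View pics/wr5.png

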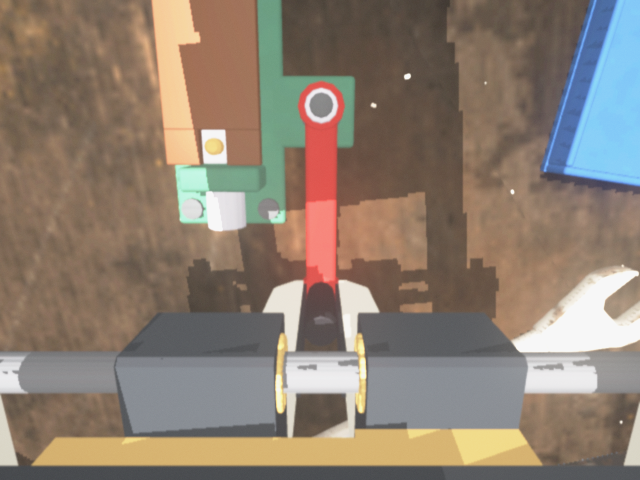

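```bash
python3 -m inch '[{"x":0,"y":0,"z":0,"twist":0},{"x":0,"y":0,"z":0,"twist":0},{"x":0,"y":0,"z":0,"twist":0},{"x":0,"y":-20,"z":0,"twist":0},{"x":0,"y":-30,"z":0,"twist":0},{"x":-10,"y":0,"z":24,"twist":0},{"x":-10,"y":0,"z":24,"twist":0},{"x":-10,"y":0,"z":24,"twist":0},{"x":-10,"y":0,"z":23,"twist":0.01},{"x":-10,"y":0,"z":23,"twist":0},{"x":0,"y":0,"z":0,"twist":0}]' 0.35 45
python3 - <<'E'
from h import *
snap('wrist','wr6');go((.5269,.0374,.212),84.04)
E
```

```text
t: 7.5
tool_pos: [0.5248, 0.0374, 0.2892]
orientation: [-1.261, -1.121, 1.124]
force: [0.2, -0.9, 0.4]
opening: 0.0625
t 7.55 pos [0.5262 0.0377 0.2898] yaw 83.31 q6 -1.48 shift [-0.2 77.8 -0.7] twist -0.0128
```

View pics/wr6.png

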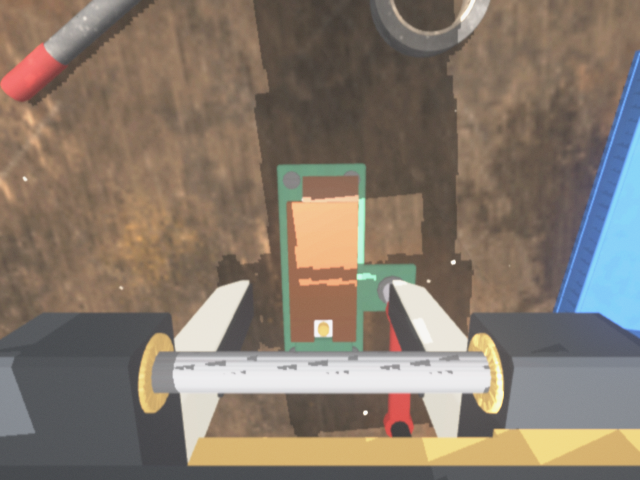

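Run:
```python
from h import *
crop('wr6',265,150,430,350,3.5,'c6')
print(ray('wr6',323.5,328.5,.0375), 'expect',[.5339+.9946*.042,.0367-.1038*.042])
```

```text
[0.57349748 0.03327342 0.0375    ] expect [0.5756732, 0.032340400000000005]
```

View pics/c6.png

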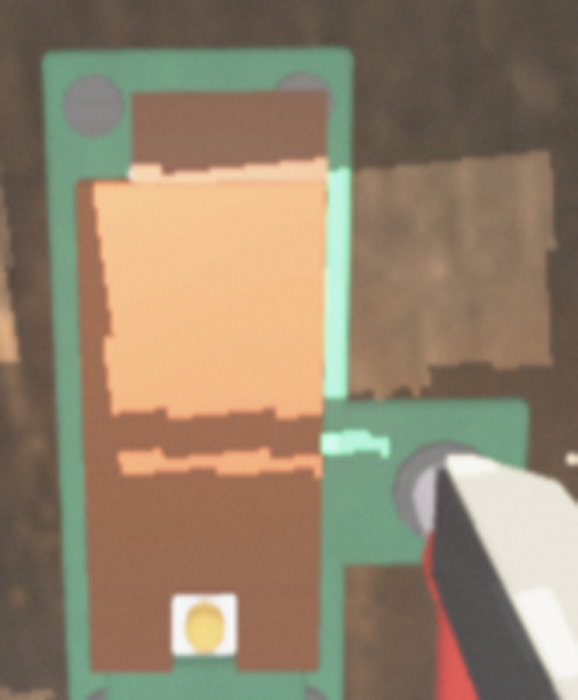

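```bash
python3 -m inch '[{"x":0,"y":20,"z":0,"twist":-0.013},{"x":0,"y":20,"z":0,"twist":0},{"x":0,"y":20,"z":0,"twist":0},{"x":0,"y":17,"z":0,"twist":0},{"x":0,"y":0,"z":0,"twist":0}]'
python3 - <<'E'
from h import *
snap('wrist','wr7');snap('side','side7');crop('side7',250,240,400,330,5,'c7');go((.5269,.0374,.212),84.04)
E
```

```text
t: 8.05
tool_pos: [0.5265, 0.0383, 0.2103]
orientation: [-1.253, -1.13, 1.135]
force: [-0.3, 0.2, -0.6]
opening: 0.0623
t 8.15 pos [0.5275 0.0383 0.213 ] yaw 84.14 q6 -1.49 shift [-1.   1.   0.5] twist 0.0018
```

View pics/wr7.png

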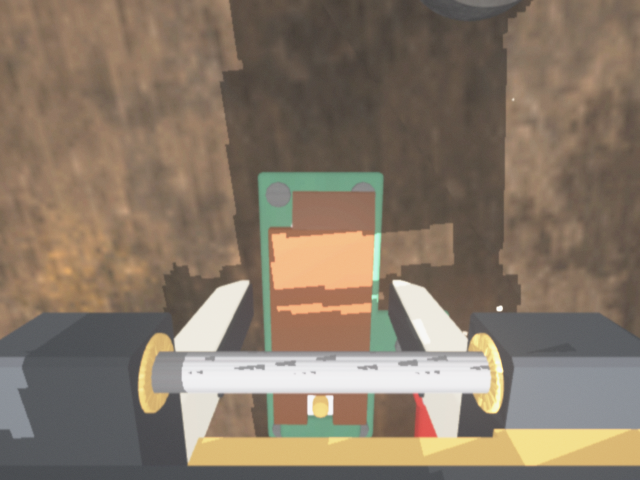

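View pics/c7.png

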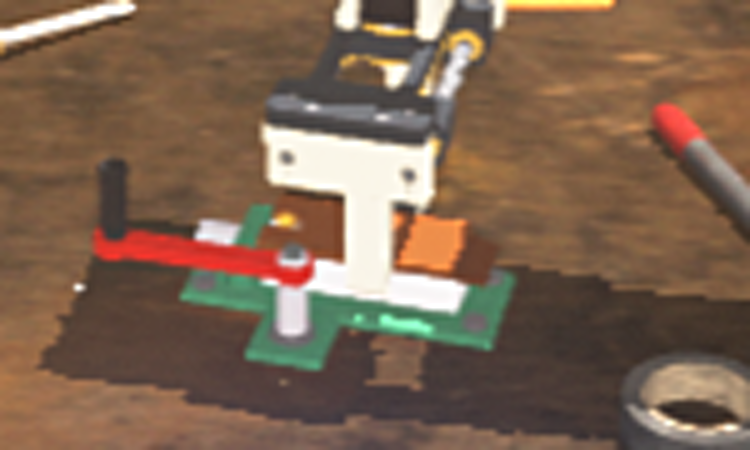

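```bash
python3 -m inch '[{"x":0,"y":0,"z":0,"twist":0},{"x":0,"y":0,"z":0,"twist":0},{"x":0,"y":0,"z":0,"twist":0},{"x":0,"y":0,"z":0,"twist":0},{"x":0,"y":0,"z":0,"twist":0}]' -1 45; python3 -m inch '[{"x":0,"y":-8,"z":0,"twist":0},{"x":0,"y":-12,"z":0,"twist":0},{"x":0,"y":-20,"z":0,"twist":0},{"x":0,"y":-30,"z":0,"twist":0},{"x":0,"y":0,"z":0,"twist":0}]'
python3 - <<'E'
from h import *
snap('wrist','wr8');snap('side','side8');crop('side8',220,190,400,330,4,'c8')
T=[(185,70),(485,145),(370,520),(65,440)]
for u,v in T: print(ray('top0',100+u/5,200+v/5,.022).round(4))
E
```

```text
t: 8.65
tool_pos: [0.5275, 0.0383, 0.2137]
orientation: [-1.257, -1.135, 1.133]
force: [0.3, -0.2, 5.6]
opening: 0.0433
t: 9.15
tool_pos: [0.5287, 0.0383, 0.2879]
orientation: [-1.261, -1.139, 1.13]
force: [1.3, 0.2, -1.7]
opening: 0.0434
[0.6396 0.346  0.022 ]
[0.6034 0.1988 0.022 ]
[0.4222 0.2447 0.022 ]
[0.4593 0.3908 0.022 ]
```

View pics/wr8.png

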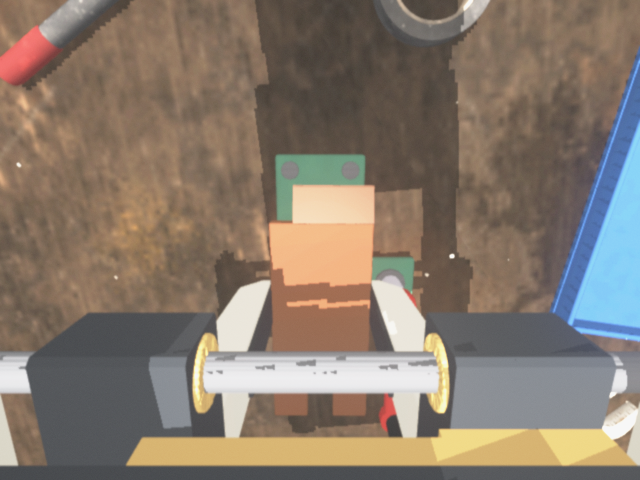

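View pics/c8.png

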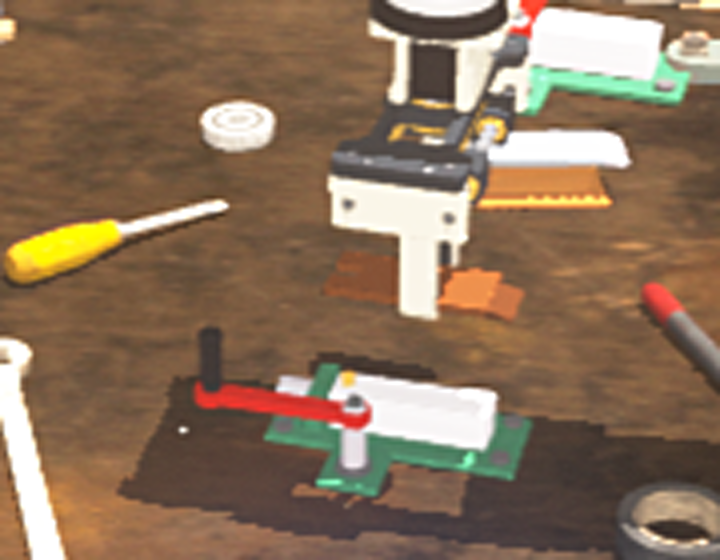

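```bash
python3 -m inch '[{"x":20,"y":0,"z":4,"twist":0},{"x":43,"y":0,"z":4,"twist":0},{"x":43,"y":0,"z":4,"twist":0},{"x":43,"y":0,"z":4,"twist":0},{"x":43,"y":0,"z":4,"twist":0},{"x":43,"y":0,"z":4,"twist":0},{"x":21,"y":0,"z":0,"twist":0},{"x":0,"y":0,"z":0,"twist":0.07},{"x":0,"y":0,"z":0,"twist":0.07},{"x":0,"y":0,"z":0,"twist":0}]'
python3 - <<'E'
from h import *
snap('wrist','wr9');snap('top','top9');crop('top9',90,190,250,310,5,'c9');go((.531,.295,.192),76)
E
```

```text
t: 10.25
tool_pos: [0.5283, 0.2955, 0.2806]
orientation: [-1.313, -1.026, 1.031]
force: [-0.3, 0.3, -1.3]
opening: 0.0432
t 10.35 pos [0.5286 0.2952 0.2813] yaw 76.26 q6 -0.91 shift [ 0.5 89.3 -2.5] twist 0.0045
```

View pics/wr9.png

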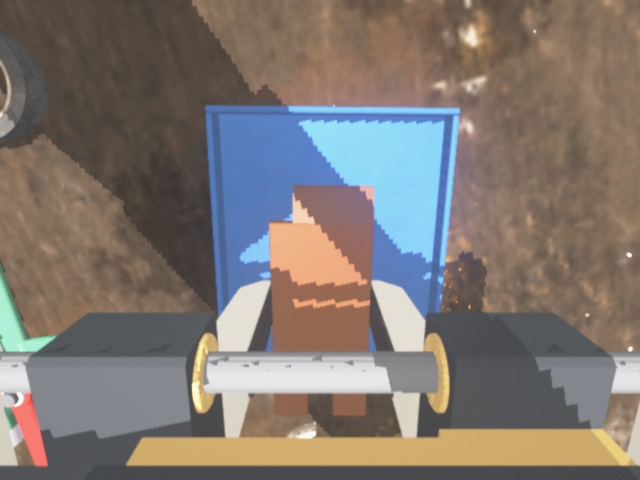

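View pics/c9.png

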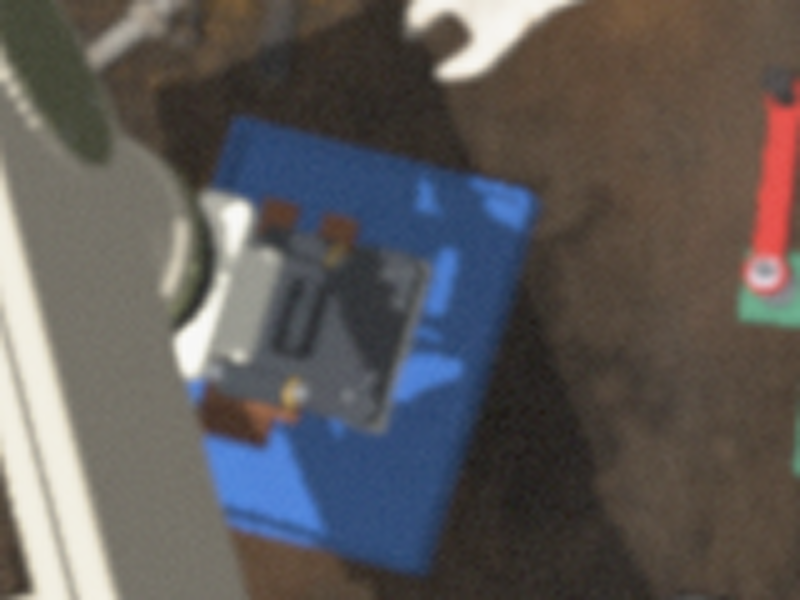

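```bash
python3 -m inch '[{"x":0,"y":15,"z":-2,"twist":0},{"x":0,"y":25,"z":0,"twist":0},{"x":0,"y":25,"z":0,"twist":0},{"x":0,"y":12,"z":0,"twist":0},{"x":0,"y":6,"z":0,"twist":0},{"x":0,"y":3,"z":0,"twist":0},{"x":0,"y":2,"z":0,"twist":0},{"x":0,"y":0,"z":0,"twist":0}]'
```

```text
t: 11.15
tool_pos: [0.5315, 0.2951, 0.1956]
orientation: [-1.314, -1.031, 1.028]
force: [-0.7, 0.7, -2.0]
opening: 0.0437
```

Run:
```python
from h import *
snap('side','side10');crop('side10',220,290,400,430,4,'c10');s=robot.read_state();print(s['tool_pos'],s['force'])
```

```text
[0.53148945 0.29515547 0.19574839] [-0.0880527  -0.14039195 -1.46754023]
```

View pics/c10.png

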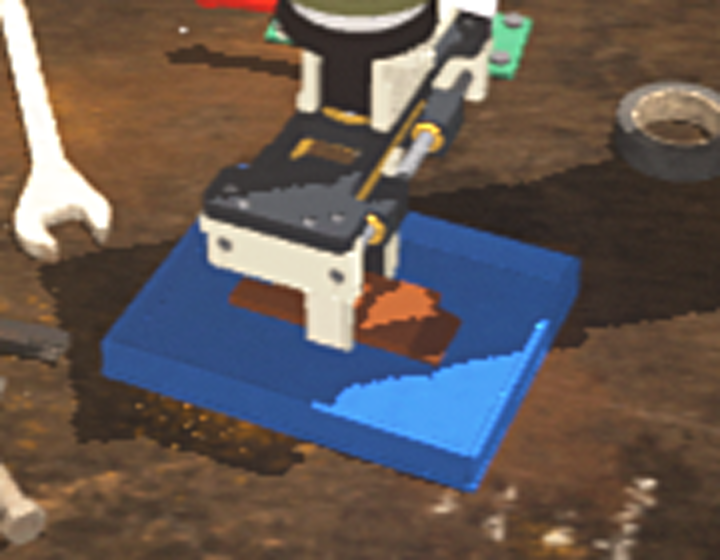

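Go down until the tips touch.

```bash
python3 -m inch '[{"x":0,"y":2,"z":0,"twist":0},{"x":0,"y":1,"z":0,"twist":0},{"x":0,"y":0,"z":0,"twist":0}]';python3 -m inch '[{"x":0,"y":1.5,"z":0,"twist":0},{"x":0,"y":0,"z":0,"twist":0}]'
```

```text
t: 11.5
tool_pos: [0.531, 0.2949, 0.1917]
orientation: [-1.314, -1.029, 1.029]
force: [0.4, -0.0, -1.0]
opening: 0.0431
t: 11.7
tool_pos: [0.5312, 0.295, 0.1905]
orientation: [-1.314, -1.03, 1.029]
force: [0.0, 0.9, 0.3]
opening: 0.0434
```

```bash
python3 -m inch '[{"x":0,"y":0,"z":0,"twist":0},{"x":0,"y":0,"z":0,"twist":0},{"x":0,"y":0,"z":0,"twist":0},{"x":0,"y":0,"z":0,"twist":0},{"x":0,"y":-30,"z":0,"twist":0},{"x":0,"y":-40,"z":0,"twist":0},{"x":0,"y":-40,"z":0,"twist":0},{"x":0,"y":0,"z":0,"twist":0}]' 0.35
python3 - <<'E'
from h import *
snap('wrist','wr11')
E
```

```text
t: 12.5
tool_pos: [0.5332, 0.2959, 0.3077]
orientation: [-1.317, -1.039, 1.021]
force: [0.5, -0.4, 0.3]
opening: 0.063
```

View pics/wr11.png

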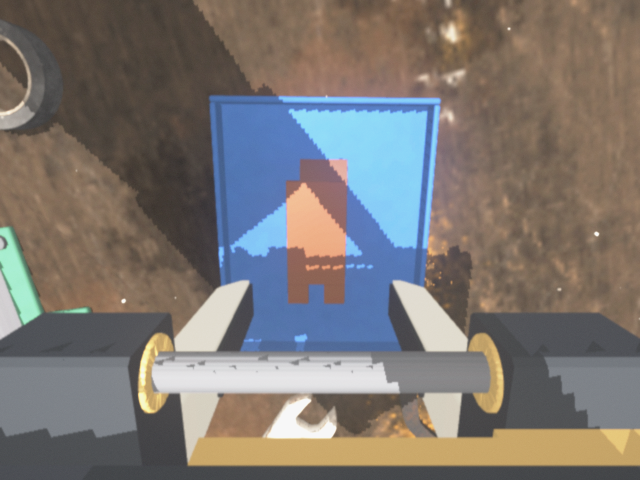

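```bash
python3 -m inch '[{"x":-25,"y":0,"z":-10,"twist":0},{"x":-45,"y":-2,"z":-10,"twist":0},{"x":-46,"y":-2,"z":-10,"twist":0},{"x":-46,"y":-2,"z":-10,"twist":0},{"x":-46,"y":-2,"z":-10,"twist":0},{"x":-46,"y":-2,"z":-10,"twist":0},{"x":-46,"y":-2,"z":-10,"twist":0},{"x":-46,"y":-2,"z":-10,"twist":0},{"x":-46,"y":-2,"z":-10,"twist":0},{"x":-46,"y":-2,"z":-10,"twist":0},{"x":-46,"y":-2,"z":-10,"twist":0},{"x":-46,"y":-2,"z":-10,"twist":0}]';python3 -m inch '[{"x":-46,"y":0,"z":-8,"twist":0},{"x":-2,"y":0,"z":0,"twist":-0.11},{"x":0,"y":0,"z":0,"twist":-0.11},{"x":0,"y":0,"z":0,"twist":-0.11},{"x":0,"y":0,"z":0,"twist":-0.12},{"x":0,"y":0,"z":0,"twist":0},{"x":0,"y":0,"z":0,"twist":0}]'
python3 - <<'E'
from h import *
snap('wrist','wr12');go((.485,-.29,.33),101.6)
E
```

```text
t: 13.75
tool_pos: [0.5197, -0.2501, 0.3206]
orientation: [-1.312, -1.028, 1.029]
force: [1.1, -0.4, 0.3]
opening: 0.0626
t: 14.45
tool_pos: [0.5166, -0.2966, 0.3209]
orientation: [-1.103, -1.358, 1.358]
force: [0.1, -1.1, -0.0]
opening: 0.063
t 14.5 pos [ 0.5167 -0.2967  0.3213] yaw 101.74 q6 -2.38 shift [13.  -8.7 29.6] twist 0.0024
```

View pics/wr12.png

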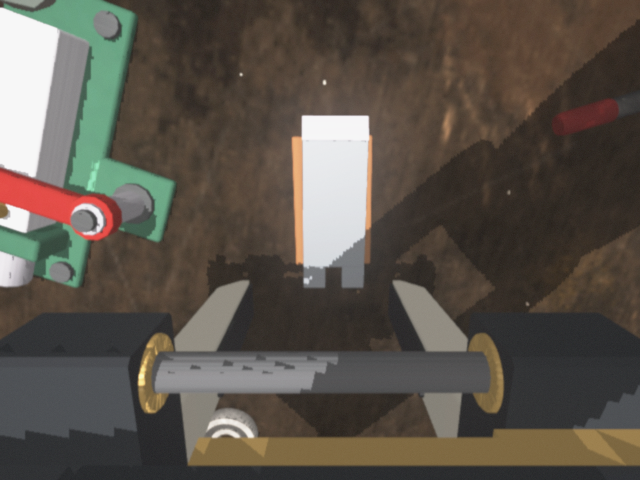

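Run:
```python
from h import *
crop('wr12',270,100,400,300,3,'c12');crop('wr12',280,240,390,300,7,'c13')
for u,v in [(320,160),(345,200),(335,180),(355,180),(310,170)]:print(dep('wr12',u,v).round(4))
print(dep('wr2',270,150))
```

```text
[ 0.4594 -0.3086  0.0357]
[ 0.4825 -0.2861  0.0352]
[ 0.4703 -0.2959  0.0365]
[ 0.4675 -0.2826  0.0368]
[ 0.4672 -0.3139  0.0368]
[0.49594959 0.05194591 0.03738946]
```

View pics/c12.png

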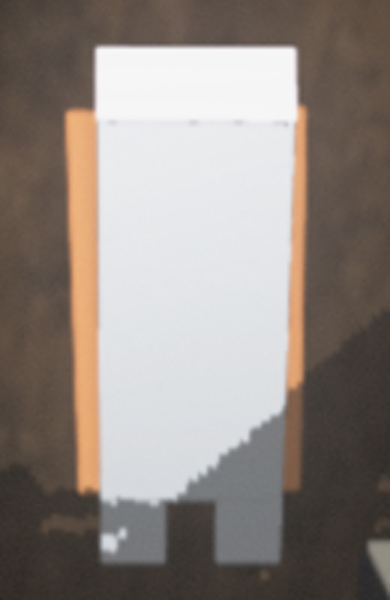

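View pics/c13.png

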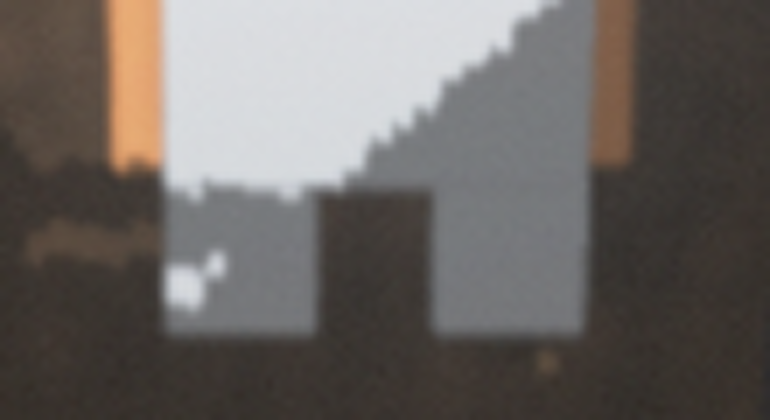

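Run:
```python
from h import *
f=lambda u,v,z=.036:ray('wr12',u,v,z)
a,b=f(303.3,287.9),f(363.9,287.9);c,d=f(302,115.3,.031),f(369,115.3,.031);n=f(333.6,266.9)
for p in(a,b,c,d,n):print(p.round(4))
# bevel line points c12 (98,121),(290,122)
e,g=f(270+98/3,100+121/3),f(270+290/3,100+122/3)
print(np.linalg.norm(a-b),np.linalg.norm(c-d),np.linalg.norm(e-g),np.linalg.norm((a+b-c-d)/2))
m=(a+b)/2;k=(e+g)/2;ax=(m-k)[:2];print('yaw',np.degrees(np.arctan2(ax[1],ax[0])),'len',np.hypot(*ax))
ax/=np.hypot(*ax);mid=m[:2]-.055*ax;print('mid',mid,'notch root to end',np.linalg.norm(m-n))
yaw=np.degrees(np.arctan2(ax[1],ax[0]))
go((*mid,.206),yaw+90)
```

```text
[ 0.5519 -0.3019  0.036 ]
[ 0.5428 -0.2584  0.036 ]
[ 0.4336 -0.3262  0.031 ]
[ 0.4245 -0.2825  0.031 ]
[ 0.5315 -0.2836  0.036 ]
0.044453166010508895 0.044575597123250536 0.04247568904047589 0.1208899304180706
yaw 11.855463959972173 len 0.10459515681951997
mid [ 0.49352142 -0.29144071] notch root to end 0.016228465920821517
t 14.5 pos [ 0.5167 -0.2967  0.3213] yaw 101.74 q6 -2.38 shift [  9.8 115.3  21.5] twist -0.002
```

```bash
python3 -m inch '[{"x":5,"y":10,"z":11,"twist":0},{"x":5,"y":25,"z":10.5,"twist":0},{"x":0,"y":30,"z":0,"twist":0},{"x":0,"y":30,"z":0,"twist":0},{"x":0,"y":17,"z":0,"twist":0},{"x":0,"y":0,"z":0,"twist":0},{"x":0,"y":0,"z":0,"twist":0}]'
python3 - <<'E'
from h import *
snap('wrist','wr14');snap('side','side14');crop('side14',280,180,430,270,5,'c14');go((.4935,-.2914,.209),101.8)
E
```

```text
t: 15.2
tool_pos: [0.4938, -0.2915, 0.2103]
orientation: [-1.104, -1.36, 1.36]
force: [-0.2, 0.3, -0.2]
opening: 0.0628
t 15.3 pos [ 0.4945 -0.292   0.2119] yaw 101.89 q6 -2.4 shift [0.8 2.9 0.9] twist 0.0016
```

View pics/wr14.png

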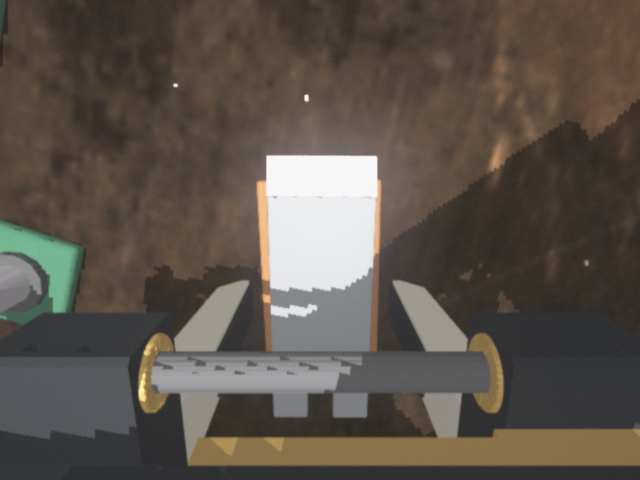

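View pics/c14.png

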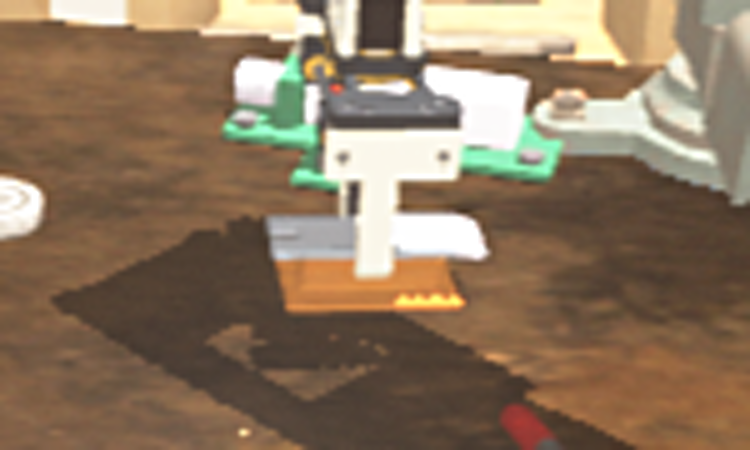

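```bash
python3 -m inch '[{"x":0,"y":0,"z":0,"twist":0},{"x":0,"y":0,"z":0,"twist":0},{"x":0,"y":0,"z":0,"twist":0},{"x":0,"y":0,"z":0,"twist":0},{"x":0,"y":0,"z":0,"twist":0}]' -1 45; python3 -m inch '[{"x":0,"y":-5,"z":0,"twist":0},{"x":0,"y":-15,"z":0,"twist":0},{"x":0,"y":-30,"z":0,"twist":0},{"x":0,"y":-30,"z":0,"twist":0},{"x":0,"y":0,"z":0,"twist":0},{"x":0,"y":0,"z":0,"twist":0}]'
python3 - <<'E'
from h import *
snap('wrist','wr15');snap('side','side15');crop('side15',280,150,430,270,5,'c15');go((.5339-.005*.9946,.0367+.0005,.285),84.04)
E
```

```text
t: 15.8
tool_pos: [0.4941, -0.2917, 0.211]
orientation: [-1.104, -1.361, 1.361]
force: [-1.3, 1.1, 6.1]
opening: 0.0427
t: 16.4
tool_pos: [0.494, -0.2917, 0.2913]
orientation: [-1.106, -1.361, 1.361]
force: [-0.6, 0.2, -3.0]
opening: 0.0431
t 16.5 pos [ 0.4932 -0.2911  0.2888] yaw 101.93 q6 -2.4 shift [ 313.9    4.2 -102.8] twist 0.3122
```

View pics/wr15.png

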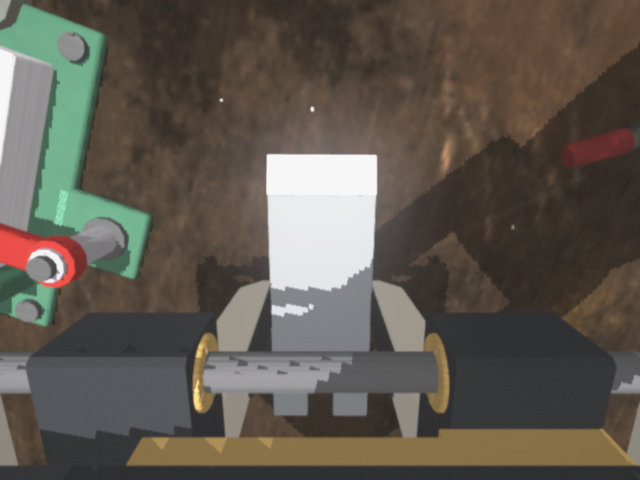

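View pics/c15.png

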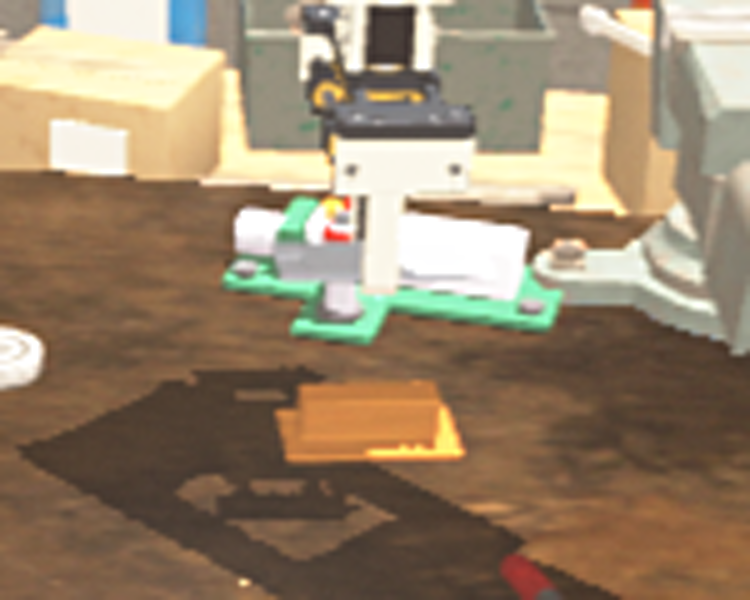

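Run:
```python
from h import *
crop('wr15',250,380,400,430,5,'c16');crop('wr15',250,140,400,210,5,'c17')
a=load('wr15');
```

```text
(no output)
```

View pics/c16.png

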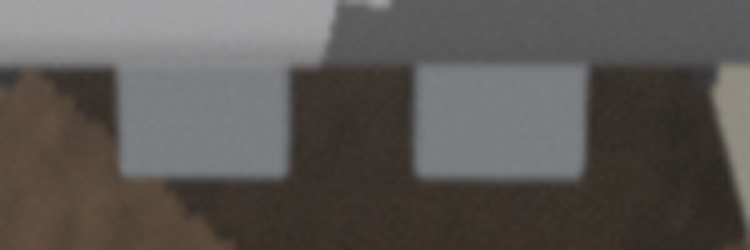

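View pics/c17.png

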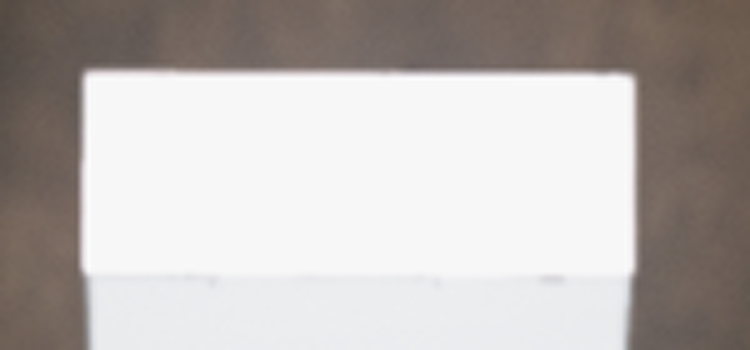

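Run:
```python
from h import *
c=imaging.read_camera('wrist');T=np.array(c['tool_from_camera']);k=c['fx'],c['fy'],c['cx'],c['cy']
def t(u,v,y):
    d=T[:3,:3]@np.array([(u-k[2])/k[0],(v-k[3])/k[1],1]);o=T[:3,3];return (o+d*(y-o[1])/d[1])*1000
for y in(.172,.1745,.177):
    L,Rr=t(250+120/5,380+178/5,y),t(250+585/5,380+180/5,y);B1,B2=t(250+86/5,140+275/5,y),t(250+633/5,140+275/5,y);n1,n2=t(250+290/5,380+120/5,y),t(250+414/5,380+120/5,y)
    print(y,L.round(1),Rr.round(1),B1.round(1),B2.round(1),n1.round(1),n2.round(1))
```

```text
0.172 [-21.7 172.  -52. ] [ 21.5 172.  -52.2] [-21.2 172.   50.7] [ 22.  172.   50.7] [ -5.9 172.  -45.7] [  5.5 172.  -45.7]
0.1745 [-22.  174.5 -54. ] [ 21.8 174.5 -54.2] [-21.5 174.5  50.3] [ 22.4 174.5  50.3] [ -5.9 174.5 -47.6] [  5.6 174.5 -47.6]
0.177 [-22.4 177.  -56. ] [ 22.2 177.  -56.3] [-21.9 177.   50. ] [ 22.7 177.   50. ] [ -6.  177.  -49.6] [  5.7 177.  -49.6]
```

```bash
python3 -m inch '[{"x":25,"y":0,"z":-8,"twist":0},{"x":39,"y":0,"z":-13,"twist":0},{"x":39,"y":0,"z":-13,"twist":0},{"x":39,"y":0,"z":-13,"twist":0},{"x":39,"y":0,"z":-13,"twist":0},{"x":39,"y":0,"z":-13,"twist":0},{"x":39,"y":0,"z":-13,"twist":0},{"x":35,"y":0,"z":-10,"twist":0},{"x":20,"y":0,"z":-6,"twist":0},{"x":0,"y":0,"z":0,"twist":0.1},{"x":0,"y":0,"z":0,"twist":0.11},{"x":0,"y":0,"z":0,"twist":0.1}]';python3 -m inch '[{"x":0,"y":0,"z":0,"twist":0},{"x":0,"y":0,"z":0,"twist":0}]'
python3 - <<'E'
from h import *
snap('wrist','wr18');s=go((.5289,.0372,.225),84.04)
E
```

```text
t: 17.75
tool_pos: [0.528, 0.0372, 0.2884]
orientation: [-1.255, -1.129, 1.133]
force: [0.6, 0.8, -2.7]
opening: 0.0431
t: 17.95
tool_pos: [0.5283, 0.0367, 0.2891]
orientation: [-1.253, -1.135, 1.137]
force: [0.3, -0.7, -2.4]
opening: 0.0431
t 18.0 pos [0.5284 0.0367 0.2894] yaw 84.32 q6 -1.5 shift [ 0.6 64.4 -0.6] twist 0.0049
```

View pics/wr18.png

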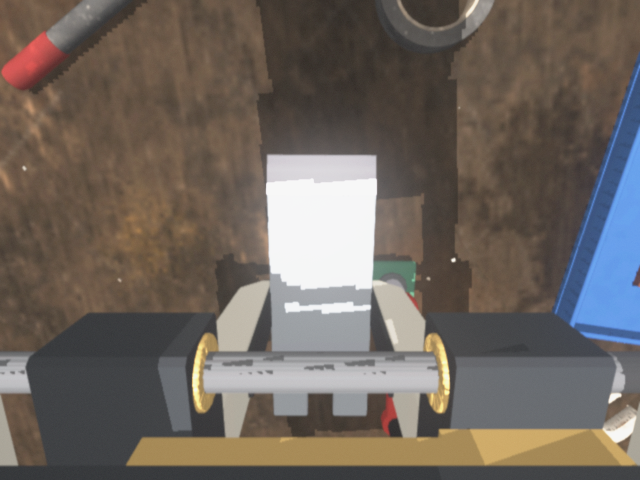

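```bash
python3 -m inch '[{"x":0.6,"y":15,"z":-0.6,"twist":0.005},{"x":0,"y":20,"z":0,"twist":0},{"x":0,"y":20,"z":0,"twist":0},{"x":0,"y":10,"z":0,"twist":0},{"x":0,"y":0,"z":0,"twist":0},{"x":0,"y":0,"z":0,"twist":0}]'
python3 - <<'E'
from h import *
snap('wrist','wr19');snap('top','top19');snap('side','side19');go((.5289,.0372,.2105),84.04);crop('wr19',230,350,410,440,4.4,'c19');crop('side19',250,220,400,330,5,'c20')
print('expected pin top px (fit)',proj('wr19',(.5757,.0323,.0375)),'notch pt centre', )
E
```

```text
t: 18.6
tool_pos: [0.5294, 0.0373, 0.2253]
orientation: [-1.258, -1.13, 1.13]
force: [0.3, -0.5, -2.3]
opening: 0.0431
t 18.75 pos [0.53   0.0373 0.2264] yaw 83.89 q6 -1.49 shift [-0.2 15.9  1.1] twist -0.0026
expected pin top px (fit) (np.float64(320.977610765511), np.float64(384.4372792669045)) notch pt centre
```

View pics/c19.png

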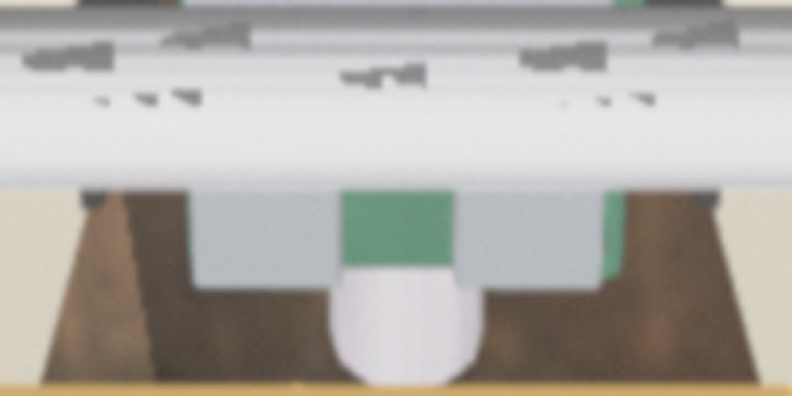

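View pics/c20.png

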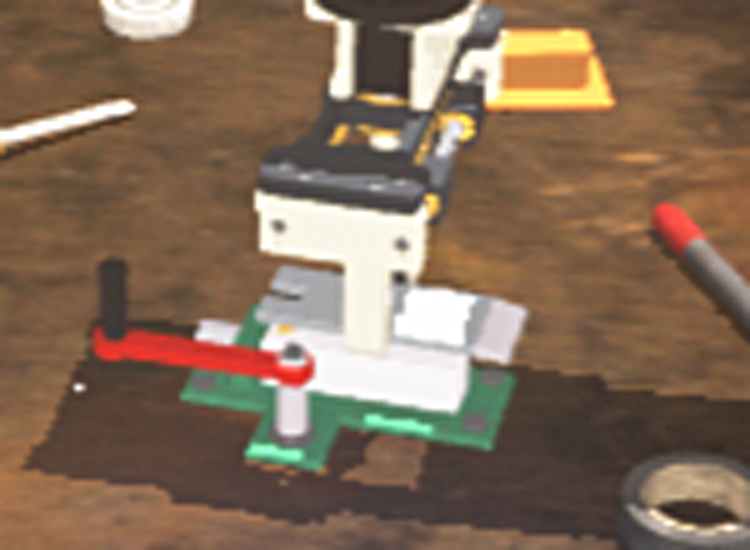

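View pics/wr19.png

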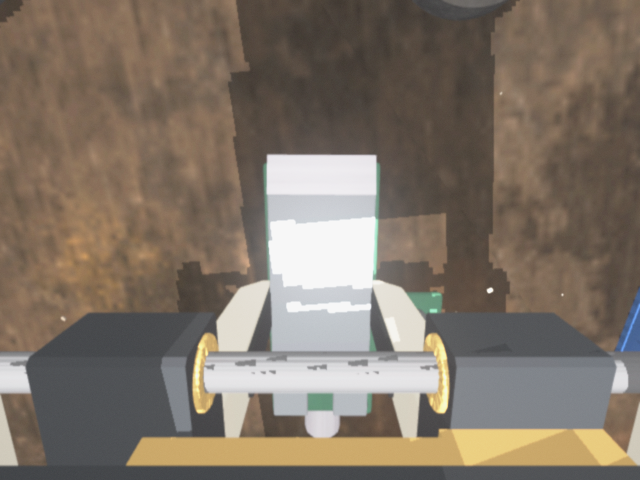

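Run:
```python
from h import *
crop('wr7',280,375,370,440,8,'c21')
```

```text
(no output)
```

View pics/c21.png

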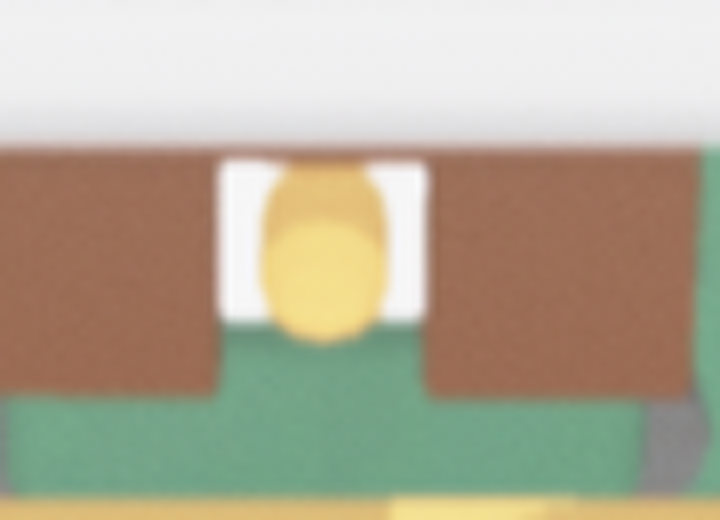

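Run:
```python
from h import *
print('wr7 pin',ray('wr7',320.4,410.3,.0375),load('wr7')['W'][:3,3])
print('worn end wr7',ray('wr7',320.4,424.5,.036))
print('wr2 pin again .5752 .0328; wr5 pin:',ray('wr5',214,147,.0375))
print('wr3',ray('wr3',349,218.5,.0375),'wr4',ray('wr4',347.5,218,.0375))
print('wr19 stub end: ',ray('wr19',322.7,350+266/4.4,.028))
```

```text
wr7 pin [0.57514234 0.03297812 0.0375    ] [0.45425394 0.04553449 0.19094823]
worn end wr7 [0.58414812 0.03205101 0.036     ]
wr2 pin again .5752 .0328; wr5 pin: [0.5761339  0.03376036 0.0375    ]
wr3 [0.57561967 0.03339377 0.0375    ] wr4 [0.57555729 0.03360767 0.0375    ]
wr19 stub end:  [0.59850316 0.03081551 0.028     ]
```

```bash
python3 -m inch '[{"x":0.8,"y":3,"z":1,"twist":0},{"x":0,"y":4,"z":0,"twist":0},{"x":0,"y":3,"z":0,"twist":0},{"x":0,"y":2,"z":0,"twist":0},{"x":0,"y":0,"z":0,"twist":0}]'
python3 - <<'E'
from h import *
snap('wrist','wr22');crop('wr22',230,350,410,440,4.4,'c22');go((.52875,.0381,.2105),84.04)
E
```

```text
t: 19.25
tool_pos: [0.5282, 0.0382, 0.2127]
orientation: [-1.257, -1.129, 1.131]
force: [-1.2, 0.3, -1.8]
opening: 0.0428
t 19.3 pos [0.5283 0.0382 0.2129] yaw 83.88 q6 -1.49 shift [-0.1  2.4 -0.5] twist -0.0028
```

View pics/c22.png

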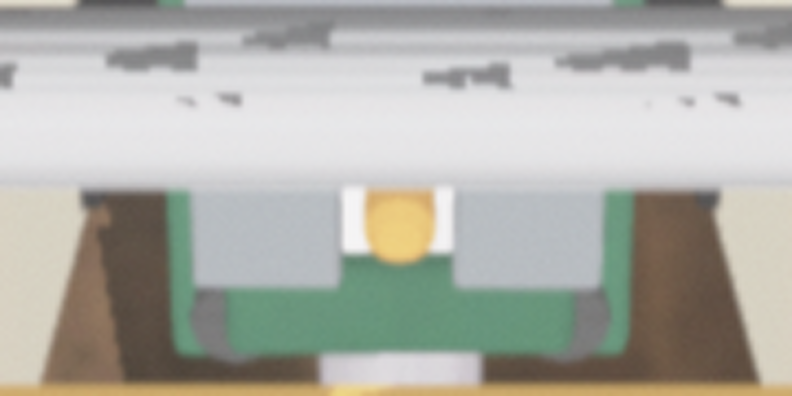

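```bash
python3 -m inch '[{"x":0,"y":1,"z":0,"twist":0},{"x":0,"y":0,"z":0,"twist":0}]'; python3 -m inch '[{"x":0,"y":0.7,"z":0,"twist":0},{"x":0,"y":0,"z":0,"twist":0}]'
```

```text
t: 19.5
tool_pos: [0.5285, 0.0382, 0.2122]
orientation: [-1.258, -1.13, 1.13]
force: [-0.3, -0.7, -3.1]
opening: 0.0433
t: 19.7
tool_pos: [0.5284, 0.0382, 0.2115]
orientation: [-1.258, -1.13, 1.13]
force: [0.2, -0.3, -3.5]
opening: 0.0431
```

```bash
python3 -m inch '[{"x":0,"y":0.7,"z":0,"twist":0},{"x":0,"y":0,"z":0,"twist":0}]'
```

```text
t: 19.9
tool_pos: [0.5285, 0.0382, 0.211]
orientation: [-1.258, -1.13, 1.13]
force: [-0.2, 0.0, -0.4]
opening: 0.0434
```

```bash
python3 -m inch '[{"x":0,"y":0.5,"z":0,"twist":0},{"x":0,"y":0,"z":0,"twist":0}]'
python3 - <<'E'
from h import *
snap('wrist','wr23');snap('side','side23');crop('wr23',230,350,410,440,4.4,'c23');crop('side23',250,220,400,330,5,'c24')
E
```

```text
t: 20.1
tool_pos: [0.5286, 0.0382, 0.211]
orientation: [-1.258, -1.13, 1.13]
force: [-4.3, 0.0, 5.0]
opening: 0.043
```

View pics/c23.png

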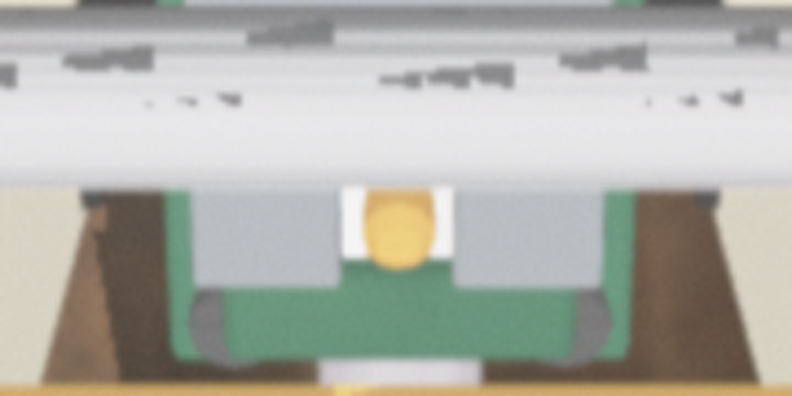

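View pics/c24.png

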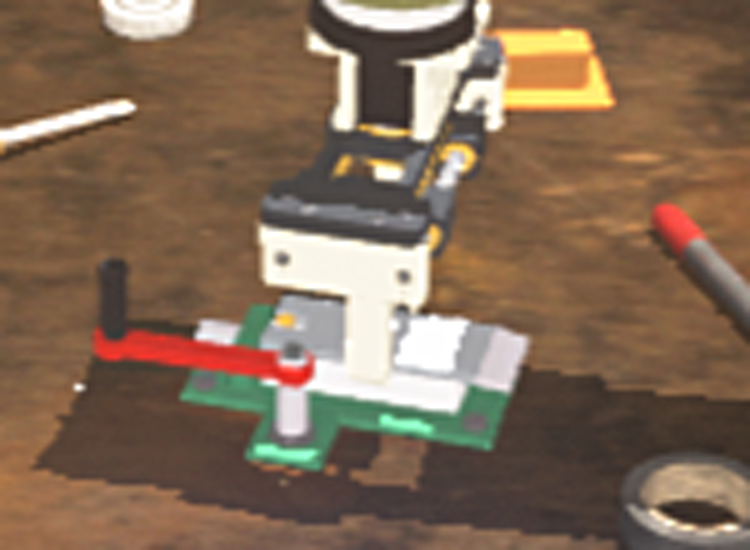

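```bash
python3 -m inch '[{"x":0,"y":0,"z":0,"twist":0},{"x":0,"y":0,"z":0,"twist":0},{"x":0,"y":0,"z":0,"twist":0},{"x":0,"y":0,"z":0,"twist":0},{"x":0,"y":-10,"z":0,"twist":0},{"x":0,"y":-30,"z":0,"twist":0},{"x":0,"y":-40,"z":0,"twist":0},{"x":0,"y":0,"z":0,"twist":0},{"x":0,"y":0,"z":0,"twist":0}]' 0.35
python3 - <<'E'
from h import *
snap('wrist','wr25');snap('side','side25');crop('wr25',240,120,440,350,3,'c25');crop('side25',250,220,400,330,5,'c26');go((.649,.077,.24),84.6)
E
```

```text
t: 21.1
tool_pos: [0.5291, 0.0382, 0.2924]
orientation: [-1.26, -1.133, 1.128]
force: [0.1, -0.7, 0.4]
opening: 0.0628
t 21.2 pos [0.5281 0.0382 0.2897] yaw 83.88 q6 -1.49 shift [  51.5   49.6 -116.2] twist -0.0126
```

View pics/c25.png

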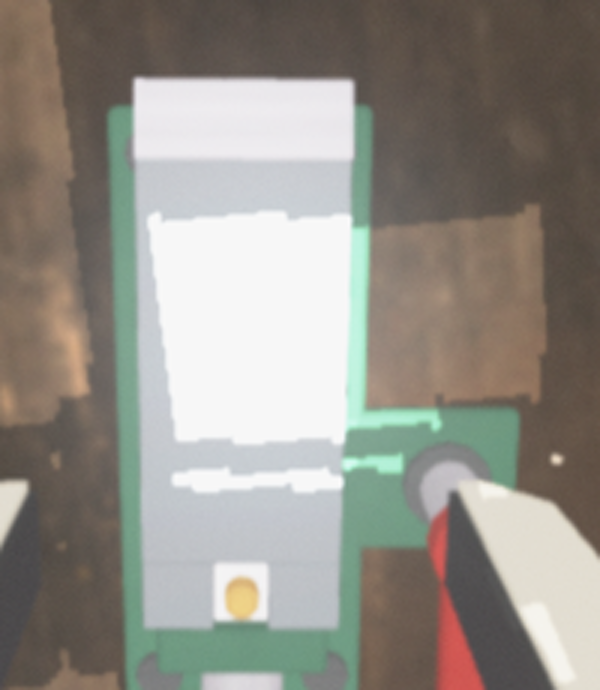

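View pics/c26.png

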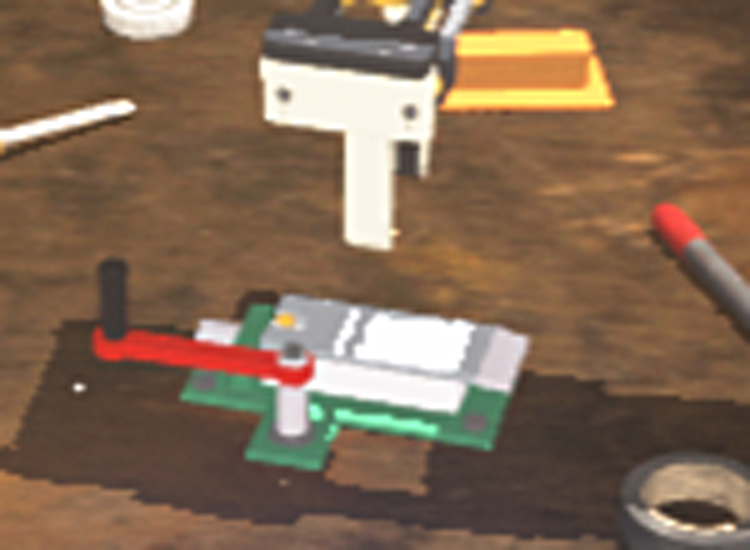

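```bash
python3 -m inch '[{"x":5,"y":0,"z":-12,"twist":-0.013},{"x":11,"y":0,"z":-24,"twist":0},{"x":11,"y":0,"z":-24,"twist":0},{"x":12,"y":0,"z":-28,"twist":0},{"x":12,"y":0,"z":-28,"twist":0},{"x":0,"y":0,"z":0,"twist":0},{"x":0,"y":15,"z":0,"twist":0},{"x":0,"y":20,"z":0,"twist":0},{"x":0,"y":15,"z":0,"twist":0},{"x":0,"y":0,"z":0,"twist":0}]'
python3 - <<'E'
from h import *
snap('wrist','wr27');go((.649,.0763,.24),84.6)
E
```

```text
t: 22.2
tool_pos: [0.6463, 0.0776, 0.2359]
orientation: [-1.248, -1.134, 1.143]
force: [-0.5, -0.2, -0.4]
opening: 0.0625
t 22.25 pos [0.6472 0.0777 0.238 ] yaw 84.61 q6 -1.44 shift [-1.2 -2.1 -1.9] twist 0.0002
```

View pics/wr27.png

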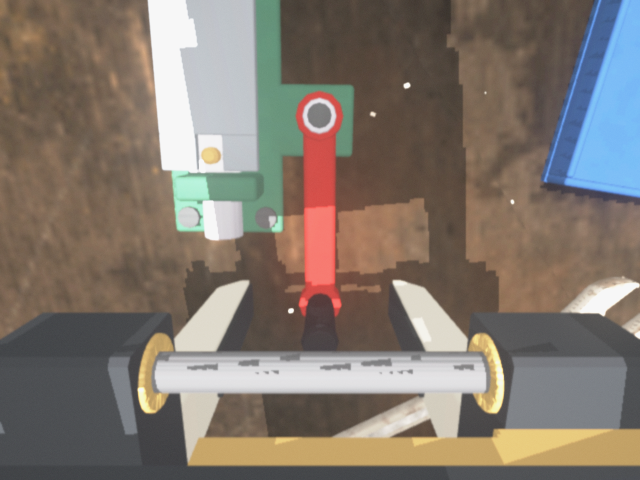

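```bash
python3 -m inch '[{"x":-0.5,"y":-2,"z":-2,"twist":0},{"x":0,"y":0,"z":0,"twist":0},{"x":0,"y":0,"z":0,"twist":0},{"x":0,"y":0,"z":0,"twist":0},{"x":0,"y":0,"z":0,"twist":0},{"x":0,"y":0,"z":0,"twist":0},{"x":0,"y":0,"z":0,"twist":0},{"x":0,"y":0,"z":0,"twist":0}]' -1 15; python3 -m inch '[{"x":-8.5,"y":0,"z":0.4,"twist":0.1},{"x":-8.5,"y":0,"z":0.4,"twist":0.1},{"x":-8.5,"y":0,"z":0.4,"twist":0.1},{"x":-8.5,"y":0,"z":0.4,"twist":0.1},{"x":-8.5,"y":0,"z":0.4,"twist":0.1},{"x":-8.5,"y":0,"z":0.4,"twist":0.1},{"x":-8.5,"y":0,"z":0.4,"twist":0.1}]'; python3 -m inch '[{"x":-8.5,"y":0,"z":0.4,"twist":0.1},{"x":-8.5,"y":0,"z":0.4,"twist":0.1},{"x":-8.5,"y":0,"z":0.4,"twist":0.1},{"x":-8.5,"y":0,"z":0.4,"twist":0.1},{"x":-8.5,"y":0,"z":0.4,"twist":0.1},{"x":-8.5,"y":0,"z":0.4,"twist":0.1},{"x":-8.5,"y":0,"z":0.4,"twist":0.1},{"x":0,"y":0,"z":0,"twist":0}]'
```

```text
t: 23.05
tool_pos: [0.6507, 0.0772, 0.2423]
orientation: [-1.252, -1.14, 1.14]
force: [0.2, 0.5, 0.6]
opening: 0.0131
t: 23.75
tool_pos: [0.6259, 0.0239, 0.2424]
orientation: [-1.486, -0.605, 0.604]
force: [2.3, -1.5, -0.6]
opening: 0.013
t: 24.55
tool_pos: [0.5721, -0.0011, 0.2424]
orientation: [-1.572, -0.057, 0.057]
force: [0.1, -6.9, -1.6]
opening: 0.0132
```

```bash
python3 -m inch '[{"x":-8,"y":0,"z":0.7,"twist":0.09},{"x":-6,"y":0,"z":0.3,"twist":0.07},{"x":-2,"y":0,"z":0,"twist":0.02},{"x":0,"y":0,"z":0,"twist":0}]'; python3 -m inch '[{"x":-1.5,"y":0,"z":0,"twist":0},{"x":0,"y":0,"z":0,"twist":0}]'
python3 - <<'E'
from h import *
snap('wrist','wr28')
E
```

```text
t: 24.95
tool_pos: [0.5563, -0.0008, 0.2424]
orientation: [-1.572, 0.082, -0.082]
force: [-1.3, -10.3, 0.3]
opening: 0.0137
t: 25.15
tool_pos: [0.5554, -0.0007, 0.2424]
orientation: [-1.573, 0.081, -0.082]
force: [1.5, -9.7, -2.3]
opening: 0.013
```

View pics/wr28.png

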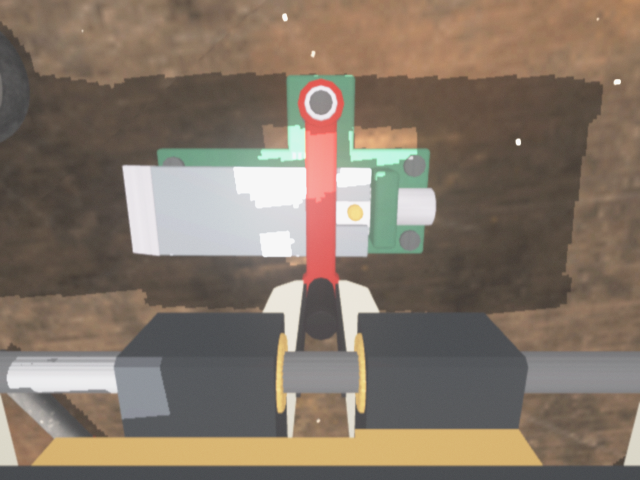

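```bash
python3 -m inch '[{"x":-1.5,"y":0,"z":-0.8,"twist":0},{"x":0,"y":0,"z":0,"twist":0}]'; python3 -m inch '[{"x":-1.5,"y":0,"z":0,"twist":0},{"x":0,"y":0,"z":0,"twist":0}]'
```

```text
t: 25.4
tool_pos: [0.5546, -0.001, 0.2426]
orientation: [-1.571, 0.078, -0.085]
force: [8.9, -7.1, -7.6]
opening: 0.0134
t: 25.6
tool_pos: [0.554, -0.0009, 0.2427]
orientation: [-1.571, 0.076, -0.087]
force: [15.8, -7.0, -14.5]
opening: 0.013
```

```bash
python3 -m inch '[{"x":0,"y":0,"z":0,"twist":0},{"x":0,"y":0,"z":0,"twist":0},{"x":0,"y":0,"z":0,"twist":0},{"x":0,"y":0,"z":0,"twist":0},{"x":0,"y":0,"z":0,"twist":0},{"x":0,"y":-15,"z":0,"twist":0},{"x":0,"y":-30,"z":0,"twist":0},{"x":0,"y":-40,"z":-10,"twist":0},{"x":0,"y":-30,"z":-10,"twist":0},{"x":0,"y":0,"z":0,"twist":0},{"x":0,"y":0,"z":0,"twist":0}]' -0.2
python3 - <<'E'
from h import *
snap('wrist','wr29');snap('side','side29');snap('top','top29');crop('wr29',230,60,450,250,3.6,'c29');crop('side29',220,240,420,390,4,'c30')
E
```

```text
t: 26.7
tool_pos: [0.5504, -0.0196, 0.3593]
orientation: [-1.569, 0.079, -0.084]
force: [-0.1, -0.0, 0.1]
opening: 0.0373
```

View pics/c29.png

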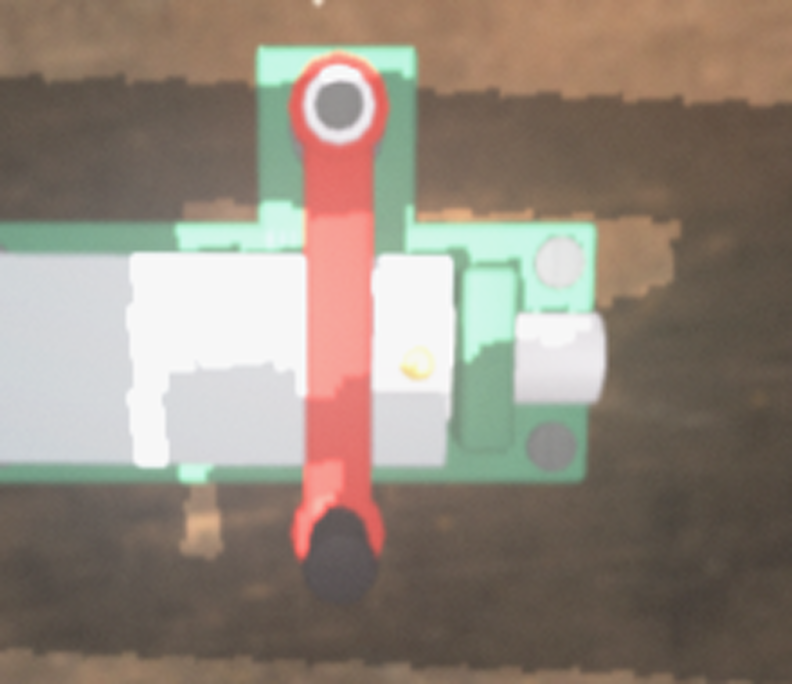

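View pics/c30.png

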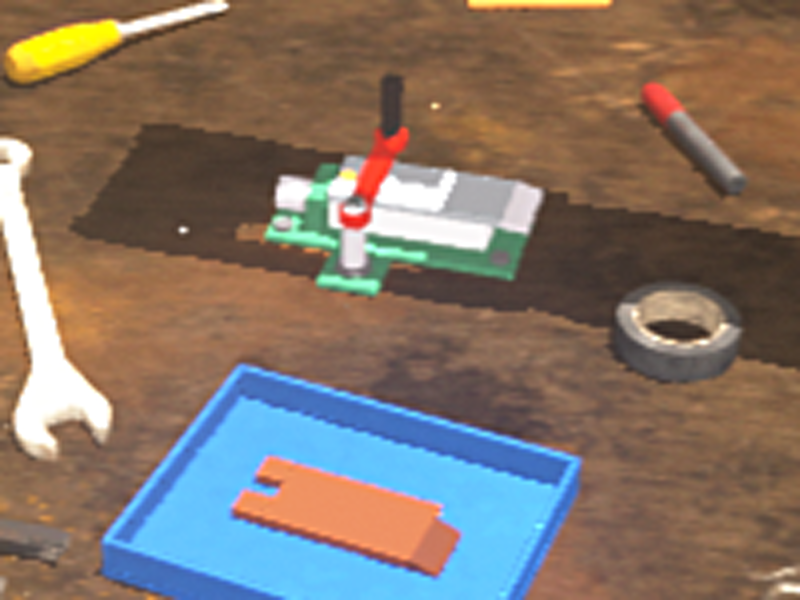

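View pics/top29.png

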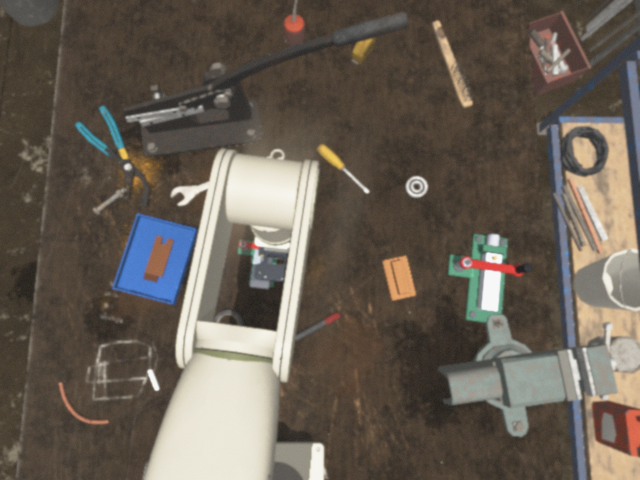

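Run:
```python
from h import *
def q(u,v,z):return ray('wr29',230+u/3.6,60+v/3.6,z)[:2]
p=q(339,104,.054);h=q(341,566,.085);d=h-p;th=np.degrees(np.arctan2(d[1],d[0]))
s1,s2=q(597,225,.006),q(585,482,.006);e=s2-s1
L,Rr=q(0,225,.006),q(597,225,.006);x=Rr-L
print('handle dir',th,np.hypot(*d),'base x yaw',np.degrees(np.arctan2(x[1],x[0])),'end -y dir',np.degrees(np.arctan2(e[1],e[0])))
b1,b2=q(0,254,.036),q(452,254,.036);b=b2-b1;print('blade yaw',np.degrees(np.arctan2(b[1],b[0])))
```

```text
handle dir -95.75307964547169 0.08401179873716144 base x yaw -5.906408990635724 end -y dir -95.79283865638405
blade yaw -5.908729439188571
```

Run:
```python
from h import *
print(robot.close_job())
```

```text
the job is handed in; nothing more can be done
None
```

The blade change is done and handed in at about 27 s on the robot's clock, against the 72 s limit. I swung the keeper open, put the worn blade in the scrap tray, set the new blade on the bed over the pin, and swung the keeper shut.

What the last checks showed:
- **Worn blade:** it lies flat inside the blue tray. It was let go a few mm above the tray floor.
- **New blade:** it was lowered in small steps until the force showed it touching the bed (about 8 N change), then released. The pin sits in the middle of the notch, and the blade's yaw is -5.9°, the same as the base plate's -5.9°.
- **Keeper:** I pushed it against its stop until it resisted with about 16 N. Its direction measured -95.75°, against -95.8 to -96.0° for fully shut, and it stayed there after release.
- **Other things:** the tape roll, marker and screwdriver look unmoved in the last pictures. The open gripper stands well above the work, touching nothing.

- **Disagreements:** position readings differed by about 1–2 mm from one to the next, and one picture put the pin about 2 mm off. I took the value several other pictures agreed on and confirmed it by looking at the pin through the notch before setting the blade down.
- **First moves refused:** my first two move commands were refused because their rows left out some values. The arm did not move for either.

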